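# Regrip a pipette on a sloped rest and hang it in its stand

### The job

Put the pipette that lies on the bench away on its stand. Lay it first in the sloped rest, tip end down the slope and its shoulder against the low fork, and let go of it there; then take it again at the new angle and hang it upright, tip down, in the notch of the stand, its shoulder sitting down on the upper fork between the ridges, and let go. Do not drop or throw it, and leave the other things on the bench where they are.

Things in the scene. Friction and masses are not known exactly. Their poses are not given: they have to be found in the camera images.
- pipette_mid (a point): Hand pipette lying on its side, loose, 228 mm long, 0.06-0.13 kg. Point: centre of its thick white grip body, half-way up. y runs along it from tip to plunger, x across it (level as it lies), z up as it lies. The grip body is 19 mm (x) by 27 mm (z) and reaches from y=-56 mm (its shoulder) to y=+50 mm from this point
- pipette: The same pipette, same axes; origin on its underside as it lies, 40 mm from pipette_mid towards the tip. Below the shoulder a 12x12 mm shaft, on the body's axis within 1 mm, runs to 117 mm from pipette_mid, then a thin end to the tip. Above the body a plunger knob 12 mm wide stands out to y=+74 mm from pipette_mid (not to be pressed). It can turn between the pads if held lightly
- pipette_tip (a point): Lower end of the pipette, 153 mm from pipette_mid along -y; same axes
- rest_seat (a point): Where pipette_mid is when the pipette lies home in the sloped rest; the axes here are then the pipette's: y up the slope (45 degrees) towards the plunger, z square to the slope and up, x across. Nothing is above the cradle: lower the pipette square to the slope, shoulder a few mm up-slope of the fork, and let go; it slides to the fork or stays within 4 mm
- rest_cradle: Grey cradle of the fixed sloped rest, axes as rest_seat (sizes from there). At the low end a fork, slot 20 mm wide for the shaft, open to +z, stops the shoulder at y=-56 mm. Two saddles (y -56 to -37 and +35 to +48 mm), floor at z=-13.5 mm, cheeks 24 mm apart with outward flares to z=+4 mm, 46 mm wide over all. Between them the body's sides are free; rail 25 mm wide, top at z=-25 mm
- rest: The rest's dark base plate, 100x96x10 mm, with two posts; origin on the bench under its low end, its x points up the slope (level), z up. Fixed
- stand_seat (a point): Where pipette_mid is when the pipette hangs home in the stand, tip down; the axes here are then the pipette's: y up, x towards the open end of the notches, z square to the notch. Shaft goes in sideways along -x with the shoulder above the ridges, then down till the shoulder sits on the upper fork; the 27 mm side of the body lies across the tines. The tip then hangs clear
- stand_fork: The stand's two grey forks, one above the other, axes as stand_seat (sizes from there). Top faces at y=-56 and -100 mm, each 8 mm thick. Notches 17 mm wide (z), flared mouth, open to +x, closed at x=-9 mm; tines end at x=+27 mm. On the upper fork two cross ridges 5 mm high, 26 mm apart, leave room for the body's 19 mm side. Nothing rises higher than the ridges
- stand: The stand's dark base plate, 110x100x10 mm, and a column behind the notches up to the upper fork; origin on the bench within 15 mm of the hung pipette's axis, z up, the notches open to its -y. Fixed
- beaker_50: Bystander: small empty glass beaker, 46 mm across, 59 mm high; origin under its centre
- marker_black: Bystander: marker pen, 16x128x16 mm, lying, length along its y; origin under its centre
- lab_timer: Bystander: white lab timer with a round dial, 63x68x57 mm; origin under its centre
- wrench: Bystander: open-ended spanner lying flat, 25x144x6 mm, length along its y; origin under its centre
- label_tape: Bystander: roll of tape lying flat, 100 mm across, 25 mm high; origin under its centre
- septa_tin: Bystander: flat round tin, 64 mm across, 28 mm high; origin under its centre
- beaker_250: Bystander: large glass beaker, 72 mm across, 93 mm high; origin under its centre

How it is judged:
By the outcome, as a careful person would: the job done as asked, in the order asked, and still so for the second after the job is handed in, with the robot touching nothing.
It also fails if it takes over 66 s, if anything falls off the work surface, if the arm or the gripper's body presses on something with over 40 N, if the wrist force passes 120 N, or if a joint passes its speed limit or range.

### The arm

A 6-joint arm with a two-finger parallel gripper is mounted at the origin on a cart in front of the work surface, level with it; the furniture and walls round the work are solid. World frame = base frame: x ahead of the robot, y to its left, z up, the work surface at z = 0. Lengths are in m, angles in rad, forces in N, time in s.
With the tool pointing down it reaches from about 0.35 to 0.775 m from the base axis. Payload 5.5 kg.
Tool frame: the origin (TCP) lies at the very end of the fingers, on their centre line; the grasp point (between the pads) lies 19 mm behind it; z points along the fingers, y is the line along which they close (so a half turn about z gives the same grasp; the last joint's range is limited). The gripper opens to 85 mm and grips with 20 to 120 N. Pads are 22 mm wide; open, the fingers measure 114 mm over their backs; the gripper's body (76 mm by 85 mm) begins 54 mm behind the grasp point. The pads swing forward as they close: fully open they stand 13 mm farther back than shut.
Start: joints at [1.064, 0.313, 0.046, 1.304, 0, 1.431], TCP at [0.206, 0.537, 0.231] pointing down, gripper open.
Joint ranges: [-2.76, 2.76], [-0.86, 1.69], [-1.03, 1.26], [-2.2, 2.34], [-1.47, 1.5], [-3.14, 3.14]. Speed limits (rad/s): [2.57, 2.57, 3.14, 3.14, 3.14, 3.14].

### API

Orientations are given as a unit quaternion [w, x, y, z].
In Python, from workcell import env, imaging, ticket gives the robot as it stands. The module is installed in compiled form; this text tells all that it offers.
- The arm moves only by the tool apply_moves, never from a script. Its argument "rows" is a list of rows, each an object with "xyz": the shift along the tool's x, y, z in mm, a list of three; "turn": the turn, a rotation vector about the tool's x, y, z in rad, a list of three; "grip": the opening, from 0 (shut) to 1 (fully open). A call has 1 to 12 rows; each row is the pose to reach, as a shift and turn from the pose commanded when the call began, along the tool's axes at that moment; what a row does not reach only later rows make up. A row lasts 1/12 s, in which the tool goes at most 41.7 mm and 7.16 degrees, less where a joint would pass 70% of its speed; a pose out of reach is approached as far as the arm can. A call with a gripper value outside its range is refused whole. The fingers move at their own pace and stop on an object; "force" is the grip in N (left out, the last holds). Time passes only in rows, so rows that repeat a pose let the fingers close. It gives the time, the measured TCP pose, the force, the opening and the grip force at its end, in the units of the state.
- env.get_state(): the state, without advancing time (a new reading comes with each control period).
- imaging.read_camera(name): name is "side" or "top" or "wrist"; returns a dict with "color" (384x512x3 uint8, blue, green, red), "z_map" (384x512 float32, m along the optical axis (not along the pixel's ray), 0 where there is no reading), "camera_matrix" (3x3 intrinsics, pixels), "k1" (the pictures are not rectified: a ray, as slopes to the right and down, at radius r is drawn at 1 + k1 r^2 times it, then the intrinsics apply), "view" (4x4, takes a point from world to camera coordinates). Camera axes: x right, y down, z forward; pixel columns grow to the right and rows downward; lengths in m; the calibration is good to about 2 mm. A picture is of the moment at which its call begins.
- ticket.hand_in(): hands the job in; it is judged then, once.
The state is a dict: "clock": time; "joint_pos": joint angles; "qvel": joint speeds; "tau": joint torques, N m; "tcp_pos": TCP position; "orientation": TCP orientation; "wrist_force": force on the tool from outside, world axes, zero at the start; "ft_torque": the same for the moment, N m; "finger_gap": finger opening in m; "grip_force": force on a finger pad.
Only numpy, scipy, OpenCV 4.12 (cv2) and the standard library are available. Lean on these libraries where they do the work, as an engineer would, in place of code of your own. Each camera call takes 0.05 s, during which the arm holds its last target. There are 200 camera calls.

## Working session

There is one attempt and no reset: what is moved stays moved. The work goes in short steps, Python scripts to look and compute and a tool call to move; the robot and the scene stay as the last step left them, time stands still between calls to the robot, and variables do not carry over. Pictures are saved under pics/ and viewed, at most 13 in all, crops included, and the job is handed in when it is done.

Besides the shell and the picture viewer there is one more tool, called after "Emit:" as name(argument=value, ...), one argument or row to a line, values as JSON. apply_moves: Moves the arm, as the interface text tells. Its arguments: {"type":"object","properties":{"rows":{"type":"array"},"force":{"type":"number"}},"required":["rows"]}

```bash
mkdir -p pics
cat > h.py <<'E'
import numpy as np, cv2
from scipy.spatial.transform import Rotation as R
from workcell import env, imaging, ticket
def q2R(q): return R.from_quat([q[1],q[2],q[3],q[0]])
def ray(c,u,v):
    K=c['camera_matrix']; xd=(u-K[0,2])/K[0,0]; yd=(v-K[1,2])/K[1,1]
    x,y=xd,yd
    for _ in range(20):
        s=1+c['k1']*(x*x+y*y); x,y=xd/s,yd/s
    return np.array([x,y,1.])
def campos(c):
    V=np.array(c['view']); return -V[:3,:3].T@V[:3,3]
def plane(c,u,v,z):
    V=np.array(c['view']); d=V[:3,:3].T@ray(c,u,v); o=campos(c); return o+d*(z-o[2])/d[2]
def cloud(c):
    h,w=c['z_map'].shape; K=c['camera_matrix']
    u,v=np.meshgrid(np.arange(w),np.arange(h)); r=ray(c,u.astype(float),v.astype(float)) if 0 else None
    xd=(u-K[0,2])/K[0,0]; yd=(v-K[1,2])/K[1,1]; x,y=xd,yd
    for _ in range(20):
        s=1+c['k1']*(x*x+y*y); x,y=xd/s,yd/s
    z=c['z_map']; P=np.stack([x*z,y*z,z],-1); V=np.array(c['view'])
    return (P-V[:3,3])@V[:3,:3]
def move(target_p,target_R):
    s=env.get_state(); Rc=q2R(s['orientation'])
    print('xyz mm',np.round(1000*Rc.inv().apply(np.array(target_p)-s['tcp_pos']),1),'turn',np.round((Rc.inv()*target_R).as_rotvec(),4))
E
python3 - <<'E'
from h import *
import pickle
d={n:imaging.read_camera(n) for n in('top','side','wrist')}
pickle.dump(d,open('d0.pkl','wb'))
for n in('top','side'): cv2.imwrite(f'pics/{n}0.png',cv2.resize(d[n]['color'],(768,576))); print(n,campos(d[n]).round(3),d[n]['k1'])
print(env.get_state())
E
```

```text
top [ 0.223 -0.05   1.502] 0.04626554528331396
side [-0.194  0.02   0.87 ] 0.02111037989254656
{'clock': 0.15, 'joint_pos': array([1.06441970e+00, 3.13838546e-01, 4.52219994e-02, 1.30360216e+00,
       1.32527812e-05, 1.43119105e+00]), 'qvel': array([ 3.72210987e-04, -3.27986227e-04,  2.51292479e-03,  8.32756911e-04,
        6.12377473e-04,  4.97584044e-05]), 'tau': array([ 2.23351526e-03, -4.81063950e+01,  2.98814929e+01,  1.39089965e-02,
       -1.31564257e-04,  7.55676865e-06]), 'tcp_pos': array([0.20601318, 0.53640775, 0.23060032]), 'orientation': array([-2.32018104e-04,  1.82359476e-01,  9.83231669e-01, -6.72310228e-04]), 'wrist_force': array([-0.34382329,  0.22963992, -0.26193361]), 'ft_torque': array([-0.04618693,  0.01122326,  0.06462826]), 'grip_force': 0.0, 'finger_gap': 0.08573016474304711}
```

View pics/top0.png

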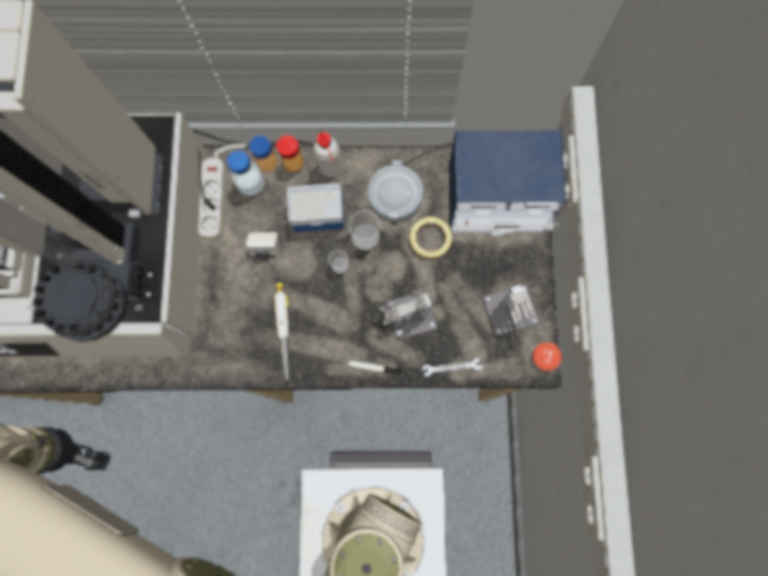

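View pics/side0.png

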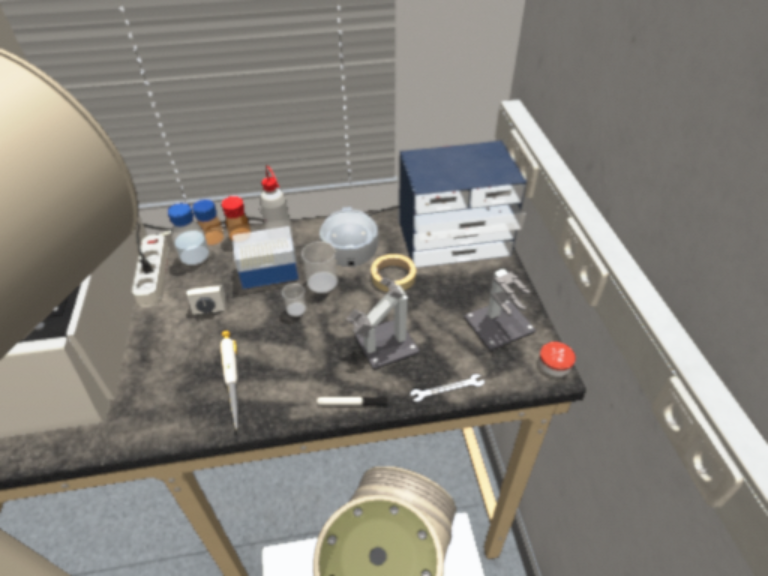

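The top view shows the pipette at about (282,330), with its tip toward the robot. The rest is at (408,312), with its slope rising to the right, and the stand is at (510,308). Next I'll zoom in on both fixtures.

Run:
```python
from h import *
import pickle
d=pickle.load(open('d0.pkl','rb'))
def cr(n,x,y,w=66,h=50):
    return cv2.resize(d[n]['color'][y:y+h,x:x+w],(396,300),interpolation=cv2.INTER_CUBIC)
im=np.vstack([np.hstack([cr('top',240,180),cr('top',310,180)]),np.hstack([cr('side',226,186),cr('side',302,176)])])
cv2.imwrite('pics/crop1.png',im)
for n in('top','side'):
    c=d[n]; P=cloud(c); img=c['color'].astype(int)
    print(n,'bench z',np.median(P[200:240,200:225,2]) )
    hsv=cv2.cvtColor(c['color'],cv2.COLOR_BGR2HSV)
    # pipette region
    m=(P[...,2]>0.006)&(P[...,2]<0.06)&(P[...,0]>0.3)&(P[...,0]<0.65)&(P[...,1]>0.12)&(P[...,1]<0.4)&(c['z_map']>0)
    nl,L,st,ce=cv2.connectedComponentsWithStats(m.astype(np.uint8))
    for i in range(1,nl):
        if st[i,4]>30: 
            q=P[L==i]; print(i,st[i],q.mean(0).round(3),q.min(0).round(3),q.max(0).round(3))
```

```text
top bench z 0.0005169996472271038
1 [169 167  12   7  50] [0.645 0.263 0.033] [0.64  0.244 0.007] [0.65  0.283 0.054]
58 [183 189  10  64 331] [0.483 0.212 0.022] [0.352 0.198 0.006] [0.58  0.234 0.038]
side bench z 0.00036442542712138224
1 [130 199  14  10 106] [0.644 0.263 0.032] [0.637 0.245 0.007] [0.65  0.282 0.051]
5 [147 221  11  65 415] [0.475 0.212 0.021] [0.352 0.199 0.011] [0.577 0.231 0.03 ]
```

View pics/crop1.png

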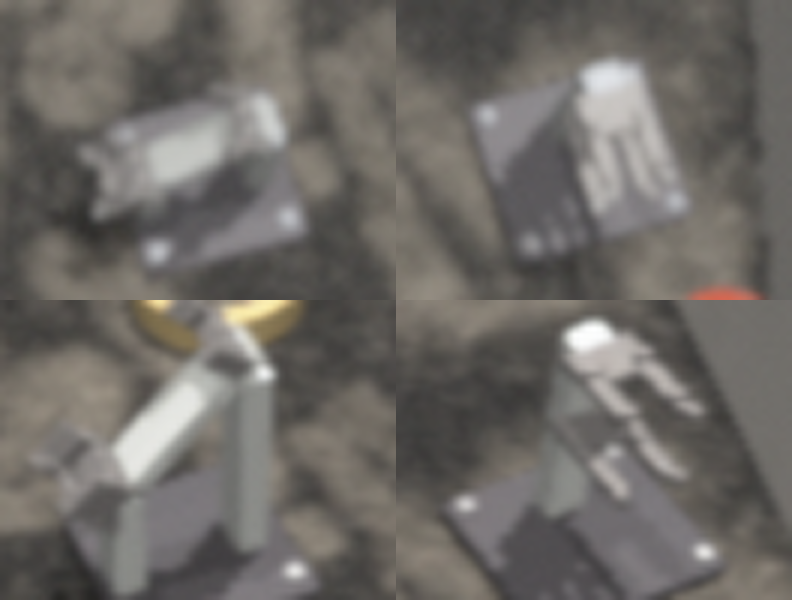

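The rest slopes up to the right, with its fork at the lower left. The stand's notch opens down and to the right, toward the robot. I'll fit the pipette first and hover over it.

```bash
cat >> h.py <<'E'
def pip(c,zlo=0.006):
    P=cloud(c)
    m=(P[...,2]>zlo)&(P[...,2]<0.06)&(P[...,0]>0.3)&(P[...,0]<0.62)&(P[...,1]>0.12)&(P[...,1]<0.3)&(c['z_map']>0)
    nl,L,st,ce=cv2.connectedComponentsWithStats(m.astype(np.uint8))
    i=1+np.argmax(st[1:,4]); q=P[L==i]
    ctr=q[:,:2].mean(0); _,_,vt=np.linalg.svd(q[:,:2]-ctr,full_matrices=False); a=vt[0]*np.sign(vt[0,0])
    t=(q[:,:2]-ctr)@a; lo,hi=t.min(),t.max()
    return q,ctr,a,lo,hi
E
python3 - <<'E'
from h import *
import pickle
d=pickle.load(open('d0.pkl','rb'))
for n in('top','side'):
    q,c,a,lo,hi=pip(d[n]); print(n,c.round(4),a.round(4),(c+lo*a).round(4),(c+hi*a).round(4),'mid from plunger',(c+(hi-.074)*a).round(4))
    mid=c+(hi-.074)*a
ang=np.arctan2(a[1],a[0])
ty=np.array([-a[1],a[0],0]); tz=np.array([0,0,-1.]); tx=np.cross(ty,tz)
move([mid[0],mid[1],.2],R.from_matrix(np.stack([tx,ty,tz],1)))
for n,(x0,x1,y0,y1) in dict(rest=(.35,.62,-.12,.06),stand=(.35,.62,-.36,-.15)).items():
    P=cloud(d['top']); m=(P[...,2]>.006)&(P[...,0]>x0)&(P[...,0]<x1)&(P[...,1]>y0)&(P[...,1]<y1); q=P[m]
    print(n,q.mean(0).round(3),q.min(0).round(3),q.max(0).round(3))
E
```

```text
top [0.483 0.212] [0.9955 0.0947] [0.352  0.1996] [0.5793 0.2212] mid from plunger [0.5056 0.2142]
side [0.4754 0.2116] [0.9952 0.0976] [0.3521 0.1995] [0.5773 0.2216] mid from plunger [0.5036 0.2143]
xyz mm [-393.3 -193.9   30.8] turn [-0.0013 -0.0005 -0.4645]
rest [ 0.475 -0.06   0.047] [ 0.351 -0.12   0.006] [0.619 0.059 0.173]
stand [ 0.495 -0.295  0.04 ] [ 0.35  -0.36   0.006] [ 0.618 -0.15   0.139]
```

Emit:
apply_moves(
  rows=[
    {"xyz": [-390, -194, 20], "turn": [0, 0, -0.465], "grip": 1},
    {"xyz": [-390, -194, 20], "turn": [0, 0, -0.465], "grip": 1},
    {"xyz": [-390, -194, 20], "turn": [0, 0, -0.465], "grip": 1},
    {"xyz": [-390, -194, 20], "turn": [0, 0, -0.465], "grip": 1},
    {"xyz": [-390, -194, 20], "turn": [0, 0, -0.465], "grip": 1},
    {"xyz": [-390, -194, 20], "turn": [0, 0, -0.465], "grip": 1},
    {"xyz": [-390, -194, 20], "turn": [0, 0, -0.465], "grip": 1},
    {"xyz": [-390, -194, 20], "turn": [0, 0, -0.465], "grip": 1},
    {"xyz": [-390, -194, 20], "turn": [0, 0, -0.465], "grip": 1},
    {"xyz": [-390, -194, 20], "turn": [0, 0, -0.465], "grip": 1},
    {"xyz": [-390, -194, 20], "turn": [0, 0, -0.465], "grip": 1},
    {"xyz": [-390, -194, 20], "turn": [0, 0, -0.465], "grip": 1},
  ],
)

```text
clock: 1.15
tcp_pos: [0.5045, 0.2114, 0.2104]
orientation: [0.001, -0.046, 0.999, -0.001]
wrist_force: [0.1, 0.5, -0.7]
finger_gap: 0.0852
grip_force: 0.0
```

Run:
```python
from h import *
import pickle
c=imaging.read_camera('wrist'); pickle.dump(c,open('w1.pkl','wb'))
cv2.imwrite('pics/w1.png',c['color'])
s=env.get_state(); print(s['clock'],s['tcp_pos'],s['joint_pos'],campos(c),np.array(c['view'])[2,:3])
q,ct,a,lo,hi=pip(c); print(ct,a,lo,hi,(ct+(hi-.074)*a))
```

```text
1.2 [0.50247655 0.21329455 0.21049707] [ 2.54453559e-01  2.64110270e-01 -7.18832885e-02  1.23548683e+00
 -1.83250535e-04  1.61483613e-01] [0.4317948  0.20495696 0.35379028] [ 0.28738994  0.0253419  -0.95747836]
[0.47586059 0.21246671] [0.99465875 0.10321809] -0.12351773220737614 0.10212426696783951 [0.50383464 0.21536965]
```

View pics/w1.png

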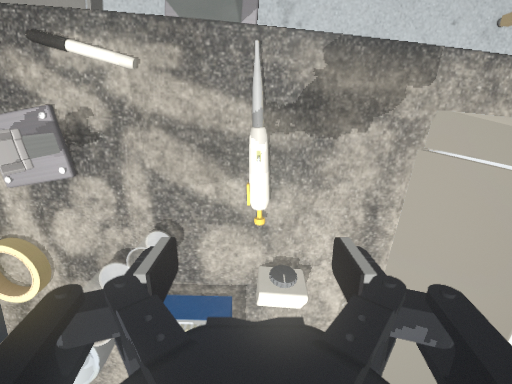

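The wrist view shows the pipette from its tip at (257,40) to its plunger at (259,222), with the body in rows 128–208. I'll refine the body's centre from this.

Run:
```python
from h import *
import pickle
c=pickle.load(open('w1.pkl','rb')); g=c['color'].min(2).astype(int)
for v in list(range(118,136,2))+list(range(150,191,20))+list(range(200,228,2)):
    r=np.where(g[v,235:285]>150)[0]+235
    print(v,(r.min(),r.max(),g[v,259]) if len(r) else (None,g[v,259]))
for u,v,z in((259,128,.02),(259,209,.02),(257,40,.0135),(259.5,224,.0135),(258.8,160,.027)): print(u,v,plane(c,u,v,z).round(4))
P=cloud(c); print(P[128:212:8,259].round(4))
```

```text
118 (np.int64(236), np.int64(261), np.int64(174))
120 (np.int64(236), np.int64(262), np.int64(172))
122 (np.int64(239), np.int64(278), np.int64(175))
124 (np.int64(238), np.int64(262), np.int64(176))
126 (np.int64(235), np.int64(262), np.int64(174))
128 (np.int64(235), np.int64(265), np.int64(222))
130 (np.int64(235), np.int64(265), np.int64(241))
132 (np.int64(240), np.int64(266), np.int64(243))
134 (np.int64(250), np.int64(274), np.int64(243))
150 (np.int64(249), np.int64(267), np.int64(241))
170 (np.int64(249), np.int64(268), np.int64(255))
190 (np.int64(235), np.int64(284), np.int64(255))
200 (np.int64(235), np.int64(284), np.int64(255))
202 (np.int64(235), np.int64(284), np.int64(255))
204 (np.int64(235), np.int64(284), np.int64(255))
206 (np.int64(235), np.int64(284), np.int64(255))
208 (np.int64(238), np.int64(284), np.int64(255))
210 (np.int64(241), np.int64(284), np.int64(184))
212 (np.int64(236), np.int64(284), np.int64(132))
214 (np.int64(251), np.int64(284), np.int64(131))
216 (np.int64(247), np.int64(284), np.int64(130))
218 (np.int64(266), np.int64(283), np.int64(101))
220 (np.int64(266), np.int64(283), np.int64(124))
222 (np.int64(266), np.int64(282), np.int64(130))
224 (np.int64(266), np.int64(278), np.int64(140))
226 (np.int64(270), np.int64(278), np.int64(123))
259 128 [0.4499 0.2116 0.02  ]
259 209 [0.5556 0.2218 0.02  ]
257 40 [0.3515 0.1999 0.0135]
259.5 224 [0.5801 0.225  0.0135]
258.8 160 [0.4882 0.215  0.027 ]
[[0.4496 0.2115 0.0242]
 [0.4592 0.2125 0.0242]
 [0.4688 0.2134 0.0241]
 [0.4783 0.2143 0.0267]
 [0.4881 0.2152 0.0277]
 [0.4983 0.2162 0.0269]
 [0.5085 0.2172 0.0272]
 [0.5188 0.2181 0.0279]
 [0.5292 0.2192 0.0285]
 [0.5405 0.2203 0.0271]
 [0.552  0.2214 0.0259]]
```

```bash
cat >> h.py <<'E'
def RT(ty,tz):
    ty=np.array(ty,float);tz=np.array(tz,float);tz/=np.linalg.norm(tz);ty-=tz*(ty@tz);ty/=np.linalg.norm(ty)
    return R.from_matrix(np.stack([np.cross(ty,tz),ty,tz],1))
E
python3 - <<'E'
from h import *
move([.5055,.2162,.005],RT([-.097,.9953,0],[0,0,-1]))
E
```

```text
xyz mm [ -3.4   2.7 205.5] turn [-0.0003 -0.0006 -0.0042]
```

Emit:
apply_moves(
  rows=[
    {"xyz": [-3.4, 2.7, 30], "turn": [0, 0, -0.004], "grip": 1},
    {"xyz": [-3.4, 2.7, 65], "turn": [0, 0, -0.004], "grip": 0.8},
    {"xyz": [-3.4, 2.7, 100], "turn": [0, 0, -0.004], "grip": 0.7},
    {"xyz": [-3.4, 2.7, 135], "turn": [0, 0, -0.004], "grip": 0.7},
    {"xyz": [-3.4, 2.7, 165], "turn": [0, 0, -0.004], "grip": 0.7},
    {"xyz": [-3.4, 2.7, 185], "turn": [0, 0, -0.004], "grip": 0.7},
    {"xyz": [-3.4, 2.7, 197], "turn": [0, 0, -0.004], "grip": 0.7},
    {"xyz": [-3.4, 2.7, 203], "turn": [0, 0, -0.004], "grip": 0.7},
    {"xyz": [-3.4, 2.7, 205], "turn": [0, 0, -0.004], "grip": 0.7},
    {"xyz": [-3.4, 2.7, 205], "turn": [0, 0, -0.004], "grip": 0.7},
  ],
)

```text
clock: 2.03
tcp_pos: [0.5035, 0.2195, 0.0064]
orientation: [-0.0, -0.052, 0.999, 0.0]
wrist_force: [0.3, -0.4, 0.7]
finger_gap: 0.06
grip_force: 0.0
```

Emit:
apply_moves(
  rows=[
    {"xyz": [0, 0, 0], "turn": [0, 0, 0], "grip": 0.4},
    {"xyz": [0, 0, 0], "turn": [0, 0, 0], "grip": 0.3},
    {"xyz": [0, 0, 0], "turn": [0, 0, 0], "grip": 0.2},
    {"xyz": [0, 0, 0], "turn": [0, 0, 0], "grip": 0.1},
    {"xyz": [0, 0, 0], "turn": [0, 0, 0], "grip": 0},
    {"xyz": [0, 0, 0], "turn": [0, 0, 0], "grip": 0},
    {"xyz": [0, 0, 0], "turn": [0, 0, 0], "grip": 0},
    {"xyz": [0, 0, 0], "turn": [0, 0, 0], "grip": 0},
  ],
  force=60,
)

```text
clock: 2.7
tcp_pos: [0.5048, 0.2191, 0.0076]
orientation: [0.001, -0.051, 0.999, 0.0]
wrist_force: [-1.2, 0.9, 5.9]
finger_gap: 0.0176
grip_force: 60.2
```

Emit:
apply_moves(
  rows=[
    {"xyz": [0, 0, -10], "turn": [0, 0, 0], "grip": 0},
    {"xyz": [0, 0, -30], "turn": [0, 0, 0], "grip": 0},
    {"xyz": [0, 0, -60], "turn": [0, 0, 0], "grip": 0},
    {"xyz": [0, 0, -95], "turn": [0, 0, 0], "grip": 0},
    {"xyz": [0, -20, -130], "turn": [0, 0, 0], "grip": 0},
    {"xyz": [0, -50, -165], "turn": [0, 0, 0], "grip": 0},
    {"xyz": [0, -80, -195], "turn": [0, 0, 0], "grip": 0},
    {"xyz": [0, -110, -225], "turn": [0, 0, 0], "grip": 0},
    {"xyz": [0, -140, -242], "turn": [0, 0, 0], "grip": 0},
    {"xyz": [0, -160, -245], "turn": [0, 0, 0], "grip": 0},
    {"xyz": [0, -170, -245], "turn": [0, 0, 0], "grip": 0},
    {"xyz": [0, -170, -245], "turn": [0, 0, 0], "grip": 0},
  ],
)

```text
clock: 3.7
tcp_pos: [0.5212, 0.048, 0.2516]
orientation: [0.0, -0.049, 0.999, -0.0]
wrist_force: [-0.2, 0.0, -1.3]
finger_gap: 0.0175
grip_force: 59.3
```

Run:
```python
from h import *
import pickle
c=imaging.read_camera('wrist'); s=env.get_state(); pickle.dump((c,s),open('w2.pkl','wb'))
cv2.imwrite('pics/w2.png',cv2.resize(c['color'],(768,576),interpolation=cv2.INTER_CUBIC))
print(s['clock'],s['tcp_pos'],s['joint_pos'],s['grip_force'],s['finger_gap'],campos(c))
```

```text
3.75 [0.52066589 0.04934822 0.25080299] [-5.94561502e-02  2.07851374e-01 -4.60398704e-02  1.31808680e+00
  6.64814652e-04 -1.59714610e-01] 59.288944602012634 0.01762055166647384 [0.44868234 0.04079049 0.39504434]
```

View pics/w2.png

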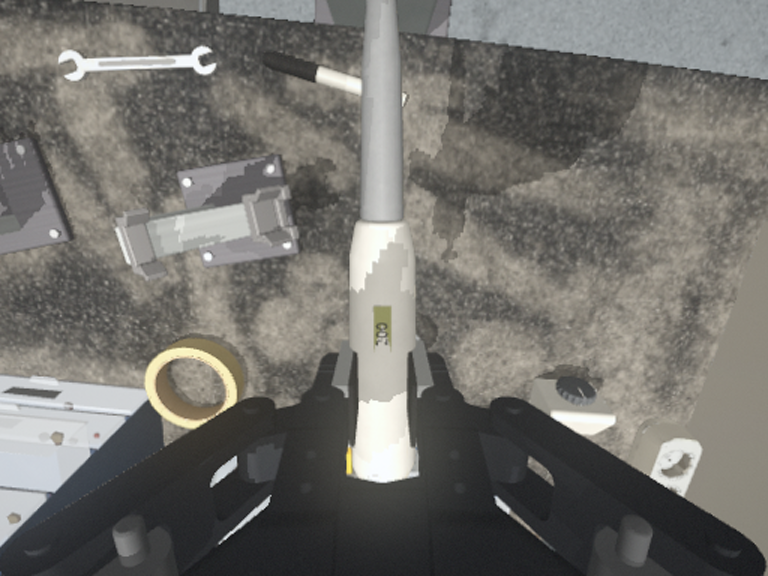

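The pipette is held firmly, with its shoulder at about (382,222). The rest's plate screws are at (187,182), (270,168), (288,245) and (208,257). Now I'll measure the pipette in the hand and the rest's frame from the depth data.

Run:
```python
from h import *
import pickle
c,s=pickle.load(open('w2.pkl','rb')); P=cloud(c)
S=[plane(c,u/1.5,v/1.5,.011)[:2] for u,v in((187,182),(270,168),(288,245),(208,257))]
print('screws',np.round(S,4))
e=[(S[0]-S[1]),(S[3]-S[2])]; print('ang -y dirs',[np.degrees(np.arctan2(x[1],x[0])).round(2) for x in e], [np.degrees(np.arctan2(*(x[::-1]))).round(2) for x in (S[0]-S[3],S[1]-S[2])],[np.linalg.norm(x).round(4) for x in e+[S[0]-S[3],S[1]-S[2]]])
# pipette in tool frame
Rc=q2R(s['orientation']); T=Rc.inv().apply((P-s['tcp_pos']).reshape(-1,3)).reshape(P.shape)
for v in range(10,320,15): print(v,(T[v,254]*1000).round(1),c['color'][v,254]) if v<320 else 0
# rest cloud in top-view bins
q=P[(P[...,2]>.03)&(P[...,2]<.22)&(P[...,0]>.38)&(P[...,0]<.58)&(P[...,1]>-.16)&(P[...,1]<.02)]
np.save('restw.npy',q); print(len(q),q.mean(0),q.min(0),q.max(0))
d=pickle.load(open('d0.pkl','rb'))
for n in('top','side'):
    p=cloud(d[n]); q=p[(p[...,2]>.03)&(p[...,2]<.22)&(p[...,0]>.38)&(p[...,0]<.58)&(p[...,1]>-.16)&(p[...,1]<.04)]; np.save('rest%s.npy'%n,q); print(n,len(q),q.mean(0),q.min(0),q.max(0))
```

```text
screws [[ 0.4782 -0.1409]
 [ 0.4582 -0.0629]
 [ 0.5292 -0.0437]
 [ 0.549  -0.1227]]
ang -y dirs [np.float64(-75.6), np.float64(-75.93)] [np.float64(-165.59), np.float64(-164.93)] [np.float64(0.0806), np.float64(0.0814), np.float64(0.0731), np.float64(0.0736)]
10 [115.4  -1.5 -13. ] [184 185 185]
25 [109.6  -1.5 -12.7] [188 190 189]
40 [103.6  -1.5 -12.9] [191 193 192]
55 [ 97.3  -1.5 -13.7] [192 194 194]
70 [ 90.8  -1.5 -16. ] [194 197 195]
85 [ 84.7  -1.5 -13.7] [196 199 197]
100 [ 78.1  -1.5 -14.4] [199 200 201]
115 [ 71.3  -1.6 -14.3] [198 200 199]
130 [ 64.5  -1.6 -15.4] [201 203 202]
145 [ 57.2  -1.6 -14.3] [203 205 205]
160 [ 50.5  -1.6 -17.8] [249 254 250]
175 [ 43.3  -1.6 -18.7] [191 200 204]
190 [ 36.1  -1.6 -20.2] [187 197 200]
205 [ 28.4  -1.6 -20.5] [102 149 149]
220 [ 20.3  -1.6 -20.2] [116 123 125]
235 [ 12.   -1.7 -20.5] [187 197 200]
250 [  3.9  -1.7 -21.4] [187 197 200]
265 [ -5.6  -1.7 -20.4] [186 195 198]
280 [-15.8  -1.7 -19.3] [244 254 250]
295 [-24.4  -1.7 -20.9] [245 253 250]
310 [-34.3  -1.8 -21.1] [255 253 249]
3650 [ 0.4997257  -0.07775     0.11900164] [ 0.46683487 -0.12912557  0.03032361] [ 0.52603237 -0.01798393  0.17036258]
top 364 [ 0.49821595 -0.07755112  0.11281387] [ 0.4678955  -0.13016039  0.03177275] [ 0.52519149 -0.01813182  0.17289319]
side 784 [ 0.49520293 -0.08336316  0.09961816] [ 0.46540567 -0.13045937  0.03013937] [ 0.52357767 -0.01844241  0.16843296]
```

```bash
cat >> h.py <<'E'
def restaxes(deg=-75.5):
    a=np.radians(deg); s=np.array([np.cos(a),np.sin(a),0]); k=np.array([0,0,1.])
    y=(s+k)/2**.5; z=(k-s)/2**.5; return np.stack([np.cross(y,z),y,z],1)
E
python3 - <<'E'
from h import *
A=restaxes()
for n in('w','top','side'):
    q=np.load(f'rest{n}.npy')@A*1000
    print(n,q.min(0).round(1),q.max(0).round(1))
    for k in (0,1,2):
        h,e=np.histogram(q[:,k],bins=np.arange(np.floor(q[:,k].min()/3)*3,q[:,k].max()+3,3)); print('xyz'[k],[(int(a),int(b)) for a,b in zip(e,h) if b>len(q)*.006])
    if n!='side':
      for y0 in np.arange(-10,140,5):
        m=(q[:,1]>=y0)&(q[:,1]<y0+5)
        if m.sum()>4:
            r=q[m]; t=r[r[:,2]>np.percentile(r[:,2],85)-2]; print(int(y0),m.sum(),'x',r[:,0].min().round(1),r[:,0].max().round(1),'z pct',np.percentile(r[:,2],[5,30,50,70,95]).round(1))
E
```

```text
w [-486.   165.5 -148.7] [-443.9  277.   -34.1]
x [(-486, 93), (-483, 162), (-480, 166), (-477, 350), (-474, 310), (-471, 324), (-468, 329), (-465, 328), (-462, 331), (-459, 333), (-456, 362), (-453, 266), (-450, 171), (-447, 122)]
y [(165, 49), (168, 96), (171, 160), (174, 85), (177, 93), (180, 95), (183, 95), (186, 100), (189, 288), (192, 70), (195, 52), (198, 62), (201, 61), (204, 66), (207, 64), (210, 64), (213, 65), (216, 69), (219, 66), (222, 73), (225, 72), (228, 70), (231, 73), (234, 80), (237, 72), (240, 87), (243, 72), (246, 89), (249, 85), (252, 77), (255, 77), (258, 73), (264, 164), (267, 168), (270, 178), (273, 213), (276, 208)]
z [(-72, 23), (-69, 133), (-66, 1432), (-63, 70), (-60, 73), (-57, 140), (-54, 696), (-51, 136), (-48, 62), (-45, 144), (-42, 176), (-39, 387), (-36, 37)]
top [-486.   152.2 -144.5] [-443.5  279.5  -32.5]
x [(-486, 7), (-483, 17), (-480, 21), (-477, 30), (-474, 28), (-471, 28), (-468, 28), (-465, 27), (-462, 24), (-459, 33), (-456, 24), (-453, 48), (-450, 24), (-447, 22)]
y [(165, 9), (168, 15), (171, 13), (174, 11), (177, 13), (180, 9), (183, 7)
[... 929 characters left out ...]
04, 18), (207, 20), (210, 19), (213, 18), (216, 19), (219, 15), (222, 18), (225, 20), (228, 17), (231, 20), (234, 18), (237, 14), (240, 19), (243, 16), (246, 14), (249, 18), (252, 12), (255, 14), (258, 8), (261, 10), (264, 26), (267, 20), (270, 22), (273, 47), (276, 5)]
z [(-147, 7), (-144, 11), (-141, 8), (-138, 12), (-135, 8), (-132, 5), (-129, 11), (-126, 7), (-123, 11), (-120, 8), (-117, 11), (-114, 6), (-111, 10), (-108, 10), (-105, 11), (-102, 13), (-99, 16), (-96, 13), (-93, 20), (-90, 16), (-87, 7), (-84, 16), (-81, 10), (-78, 12), (-75, 27), (-72, 31), (-69, 54), (-66, 119), (-63, 30), (-60, 19), (-57, 31), (-54, 52), (-51, 35), (-48, 24), (-45, 22), (-42, 32), (-39, 33), (-36, 11)]
```

```bash
cat >> h.py <<'E'
import json
def cmd(): 
    j=json.load(open('cmd.json')); return np.array(j['p']),R.from_quat(j['q'])
def setcmd(p,r): json.dump(dict(p=list(map(float,p)),q=list(map(float,r.as_quat()))),open('cmd.json','w'))
def upd(xyz,turn):
    p,r=cmd(); setcmd(p+r.apply(np.array(xyz)/1000),r*R.from_rotvec(turn))
    s=env.get_state(); p,r=cmd(); print('cmd-meas mm',((p-s['tcp_pos'])*1000).round(1),'ang',(r.inv()*q2R(s['orientation'])).as_rotvec().round(3),'clock',s['clock'],'F',s['wrist_force'].round(1))
def plan(*targets):
    p,r=cmd()
    for tp,tr in targets: print('xyz',(1000*r.inv().apply(np.array(tp)-p)).round(1),'turn',(r.inv()*tr).as_rotvec().round(4))
E
python3 - <<'E'
from h import *
a=1.6728; setcmd([.5208,.0498,.251],RT([np.cos(a),np.sin(a),0],[0,0,-1])); upd([0,0,0],[0,0,0])
A=restaxes()
q=np.load('restw.npy')@A*1000
for y0 in range(165,277,12):
    r=q[(q[:,1]>=y0)&(q[:,1]<y0+12)&(q[:,2]>-72)]; print(y0,r[:,0].min().round(1),r[:,0].max().round(1))
r=q[(q[:,1]>200)&(q[:,1]<255)&(q[:,2]>-72)]; print('rail z',np.median(r[:,2]),np.polyfit(r[:,1],r[:,2],1))
seat=A@np.array([-.465,.228,-.0395]); print('seat',seat)
tr=RT(-A[:,0],-A[:,2])
T=lambda y,z: seat+A[:,1]*y+A[:,2]*(z-.007)
print('tip',seat-A[:,1]*.153)
plan((T(.004,.08),tr),(T(.004,.03),tr),(T(.004,.001),tr))
E
```

```text
cmd-meas mm [0.1 0.5 0.2] ang [-0.001  0.001  0.002] clock 3.75 F [-0.1  0.3 -1.4]
165 -485.9 -444.3
177 -486.0 -444.3
189 -485.1 -444.6
201 -477.1 -453.0
213 -477.0 -452.9
225 -477.0 -452.8
237 -477.0 -452.7
249 -476.9 -452.8
261 -485.8 -443.9
273 -485.9 -443.9
rail z -64.88424135924507 [-1.24849642e-02 -6.20639158e+01]
seat [ 0.4975483  -0.06669945  0.13328963]
tip [0.47046035 0.03804186 0.02510229]
xyz [ 42.3 -65.3  63.3] turn [ 0.5554 -0.6464  1.3409]
xyz [  37.  -100.2   98.6] turn [ 0.5554 -0.6464  1.3409]
xyz [  33.9 -120.5  119.1] turn [ 0.5554 -0.6464  1.3409]
```

Emit:
apply_moves(
  rows=[
    {"xyz": [42, -20, 0], "turn": [0.0666, -0.0776, 0.1609], "grip": 0},
    {"xyz": [42, -30, 0], "turn": [0.1111, -0.1293, 0.2682], "grip": 0},
    {"xyz": [42, -30, 0], "turn": [0.1555, -0.181, 0.3755], "grip": 0},
    {"xyz": [42, -30, 0], "turn": [0.1999, -0.2327, 0.4827], "grip": 0},
    {"xyz": [42, -30, 0], "turn": [0.2444, -0.2844, 0.59], "grip": 0},
    {"xyz": [42, -30, 0], "turn": [0.2888, -0.3361, 0.6973], "grip": 0},
    {"xyz": [42, -30, 0], "turn": [0.3332, -0.3878, 0.8045], "grip": 0},
    {"xyz": [42, -30, 0], "turn": [0.3777, -0.4396, 0.9118], "grip": 0},
    {"xyz": [42, -30, 0], "turn": [0.4221, -0.4913, 1.0191], "grip": 0},
    {"xyz": [42, -40, 15], "turn": [0.4665, -0.543, 1.1264], "grip": 0},
    {"xyz": [42, -50, 30], "turn": [0.511, -0.5947, 1.2336], "grip": 0},
    {"xyz": [42, -65, 63], "turn": [0.5554, -0.6464, 1.3409], "grip": 0},
  ],
)

```text
clock: 4.75
tcp_pos: [0.4874, -0.0167, 0.1898]
orientation: [0.293, 0.538, 0.759, -0.221]
wrist_force: [2.3, -0.5, -1.1]
finger_gap: 0.018
grip_force: 59.3
```

Run:
```python
from h import *
upd([42,-65,63],[.5554,-.6464,1.3409])
print(env.get_state()['joint_pos'].round(2))
```

```text
cmd-meas mm [-1.8 -2.5 -1.8] ang [-0.037  0.034 -0.069] clock 4.75 F [ 2.3 -0.5 -1.1]
[ 0.22  0.16 -0.47  0.86 -0.75  1.43]
```

Emit:
apply_moves(
  rows=[
    {"xyz": [0, 0, 0], "turn": [0, 0, 0], "grip": 0},
    {"xyz": [0, 0, 0], "turn": [0, 0, 0], "grip": 0},
    {"xyz": [0, 0, 0], "turn": [0, 0, 0], "grip": 0},
  ],
)

```text
clock: 5.0
tcp_pos: [0.4859, -0.0182, 0.1885]
orientation: [0.289, 0.536, 0.761, -0.224]
wrist_force: [-0.2, 0.8, -0.9]
finger_gap: 0.0177
grip_force: 59.3
```

Run:
```python
from h import *
import pickle
upd([0,0,0],[0,0,0])
for n in ('wrist','side'):
    c=imaging.read_camera(n); pickle.dump((c,env.get_state()),open(f'{n}3.pkl','wb')); upd([0,0,0],[0,0,0])
    cv2.imwrite(f'pics/{n}3.png',c['color'])
a=cv2.imread('pics/wrist3.png');b=cv2.imread('pics/side3.png')[130:280,150:350]
cv2.imwrite('pics/c3.png',np.hstack([cv2.resize(a,(400,300)),cv2.resize(b,(400,300),interpolation=cv2.INTER_CUBIC)]))
```

```text
cmd-meas mm [-0.2 -0.9 -0.5] ang [-0.032  0.037 -0.079] clock 5.0 F [-0.2  0.8 -0.9]
cmd-meas mm [-1.  -0.8 -1.7] ang [-0.034  0.037 -0.076] clock 5.05 F [ 0.8  0.  -0.6]
cmd-meas mm [-1.3 -0.7 -2.3] ang [-0.035  0.037 -0.075] clock 5.1 F [-0.8 -0.  -0.5]
```

View pics/c3.png

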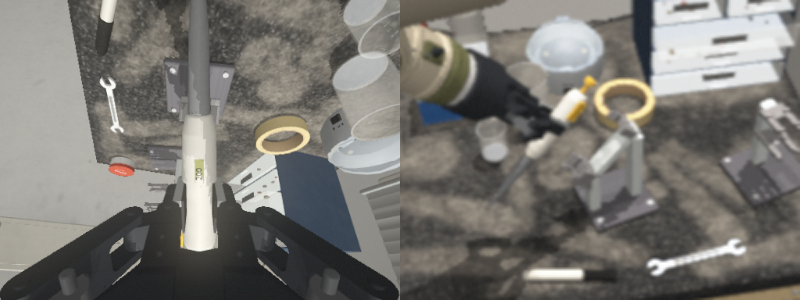

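```bash
cat >> h.py <<'E'
def restT(y,z):
    A=restaxes(); seat=A@np.array([-.465,.228,-.0395]); return seat+A[:,1]*y+A[:,2]*(z-.007), RT(-A[:,0],-A[:,2])
E
python3 - <<'E'
from h import *
p,r=cmd(); v=np.array([.5554,-.6464,1.3409]); n=np.linalg.norm(v)
r=r*R.from_rotvec(v/n*(1.5-n)); setcmd(p,r); upd([0,0,0],[0,0,0])
plan(restT(.004,.08),restT(.004,.03),restT(.004,.001))
E
```

```text
cmd-meas mm [-1.3 -0.7 -2.3] ang [-0.004  0.     0.   ] clock 5.1 F [-0.8 -0.  -0.5]
xyz [ 0.  -0.4  0.3] turn [ 0.0311 -0.0361  0.0749]
xyz [-1.7 -2.  50.3] turn [ 0.0311 -0.0361  0.0749]
xyz [-2.7 -2.9 79.3] turn [ 0.0311 -0.0361  0.0749]
```

Emit:
apply_moves(
  rows=[
    {"xyz": [0, 0, 0], "turn": [0.0311, -0.0361, 0.0749], "grip": 0},
    {"xyz": [-0.7, -1, 20], "turn": [0.0311, -0.0361, 0.0749], "grip": 0},
    {"xyz": [-1.7, -2, 40], "turn": [0.0311, -0.0361, 0.0749], "grip": 0},
    {"xyz": [-1.7, -2, 50], "turn": [0.0311, -0.0361, 0.0749], "grip": 0},
    {"xyz": [-1.7, -2, 50], "turn": [0.0311, -0.0361, 0.0749], "grip": 0},
  ],
)

```text
clock: 5.52
tcp_pos: [0.4945, -0.0544, 0.1535]
orientation: [0.303, 0.566, 0.73, -0.234]
wrist_force: [0.1, 0.1, -0.4]
finger_gap: 0.0177
grip_force: 59.3
```

Run:
```python
from h import *
import pickle
upd([-1.7,-2,50],[.0311,-.0361,.0749])
c=imaging.read_camera('wrist'); s=env.get_state(); pickle.dump((c,s),open('w4.pkl','wb'))
cs=imaging.read_camera('side');pickle.dump(cs,open('s4.pkl','wb'))
b=cs['color'][150:240,190:310]
cv2.imwrite('pics/c4.png',np.hstack([cv2.resize(c['color'][80:260,130:370],(400,300),interpolation=cv2.INTER_CUBIC),cv2.resize(b,(400,300),interpolation=cv2.INTER_CUBIC)]))
p,r=cmd(); A=restaxes(); seat=A@np.array([-.465,.228,-.0395])
P=cloud(c); Q=((P-seat)@A)*1000
m=(Q[...,2]>-80)&(np.abs(Q[...,0])<30)&(np.abs(Q[...,1])<120)
print('rest x extents by y (z<6):')
for y0 in range(-65,50,6):
    k=m&(Q[...,1]>=y0)&(Q[...,1]<y0+6); a=Q[k&(Q[...,2]<8)]; b=Q[k&(Q[...,2]>15)&(np.abs(Q[...,0])<12)]
    print(y0,len(a),(a[:,0].min().round(1),a[:,0].max().round(1),a[:,2].max().round(1)) if len(a) else '', len(b), (b[:,0].min().round(1),b[:,0].max().round(1),np.percentile(b[:,2],90).round(1)) if len(b) else '')
```

```text
cmd-meas mm [-0.4  0.9 -0.9] ang [-0.001  0.001  0.001] clock 5.5167 F [ 0.1  0.1 -0.4]
rest x extents by y (z<6):
-65 291 (np.float64(-20.3), np.float64(20.4), np.float64(4.2)) 373 (np.float64(-7.2), np.float64(6.7), np.float64(37.3))
-59 378 (np.float64(-21.1), np.float64(21.4), np.float64(4.4)) 365 (np.float64(-7.3), np.float64(6.8), np.float64(37.6))
-53 375 (np.float64(-21.2), np.float64(20.8), np.float64(4.6)) 440 (np.float64(-10.1), np.float64(8.9), np.float64(39.2))
-47 319 (np.float64(-20.9), np.float64(21.0), np.float64(4.4)) 504 (np.float64(-11.2), np.float64(10.0), np.float64(40.6))
-41 177 (np.float64(-21.0), np.float64(21.2), np.float64(4.2)) 528 (np.float64(-11.8), np.float64(10.8), np.float64(41.4))
-35 0  519 (np.float64(-11.9), np.float64(10.8), np.float64(41.7))
-29 0  499 (np.float64(-11.9), np.float64(11.0), np.float64(41.8))
-23 0  493 (np.float64(-12.0), np.float64(11.1), np.float64(42.2))
-17 0  2797 (np.float64(-12.0), np.float64(12.0), np.float64(124.6))
-11 0  3518 (np.float64(-12.0), np.float64(12.0), np.float64(117.3))
-5 0  3049 (np.float64(-12.0), np.float64(11.9), np.float64(117.0))
1 0  579 (np.float64(-11.4), np.float64(10.6), np.float64(68.4))
7 0  549 (np.float64(-11.7), np.float64(10.7), np.float64(67.6))
13 0  457 (np.float64(-11.6), np.float64(10.7), np.float64(62.3))
19 0  317 (np.float64(-9.7), np.float64(8.9), np.float64(43.0))
25 0  314 (np.float64(-10.4), np.float64(9.7), np.float64(43.1))
31 0  325 (np.float64(-11.7), np.float64(11.0), np.float64(43.1))
37 0  363 (np.float64(-11.9), np.float64(11.9), np.float64(43.2))
43 0  229 (np.float64(-12.0), np.float64(12.0), np.float64(43.0))
49 0  11 (np.float64(-10.9), np.float64(10.9), np.float64(38.0))
```

View pics/c4.png

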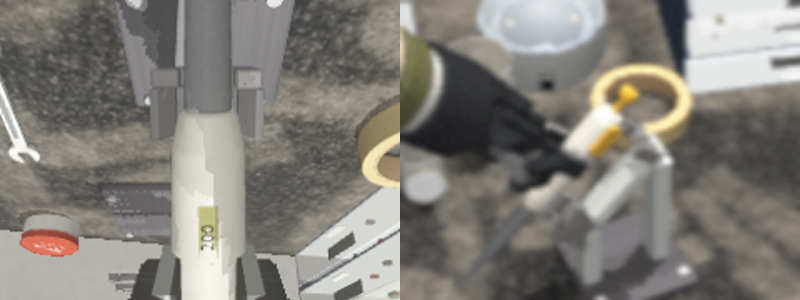

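Aligned: the shaft is over the fork slot and the shoulder is just up-slope of it. Lowering.

Emit:
apply_moves(
  rows=[
    {"xyz": [0, 0, 8], "turn": [0, 0, 0], "grip": 0},
    {"xyz": [0, 0, 16], "turn": [0, 0, 0], "grip": 0},
    {"xyz": [0, 0, 21], "turn": [0, 0, 0], "grip": 0},
    {"xyz": [0, 0, 25], "turn": [0, 0, 0], "grip": 0},
    {"xyz": [0, 0, 27], "turn": [0, 0, 0], "grip": 0},
    {"xyz": [0, 0, 27], "turn": [0, 0, 0], "grip": 0},
    {"xyz": [0, 0, 27], "turn": [0, 0, 0], "grip": 0},
  ],
)

```text
clock: 6.2
tcp_pos: [0.4994, -0.0719, 0.1341]
orientation: [0.303, 0.566, 0.731, -0.234]
wrist_force: [-0.0, -0.2, -0.9]
finger_gap: 0.0177
grip_force: 59.3
```

Emit:
apply_moves(
  rows=[
    {"xyz": [0, 0, 1], "turn": [0, 0, 0], "grip": 0},
    {"xyz": [0, 0, 2], "turn": [0, 0, 0], "grip": 0},
    {"xyz": [0, 0, 2.5], "turn": [0, 0, 0], "grip": 0},
    {"xyz": [0, 0, 2.5], "turn": [0, 0, 0], "grip": 0},
  ],
)

```text
clock: 6.53
tcp_pos: [0.4997, -0.0738, 0.1319]
orientation: [0.303, 0.566, 0.731, -0.234]
wrist_force: [-0.4, 0.1, -0.2]
finger_gap: 0.0179
grip_force: 59.3
```

Emit:
apply_moves(
  rows=[
    {"xyz": [0, 0, 0.7], "turn": [0, 0, 0], "grip": 0},
    {"xyz": [0, 0, 1.2], "turn": [0, 0, 0], "grip": 0},
    {"xyz": [0, 0, 1.2], "turn": [0, 0, 0], "grip": 0},
  ],
)

```text
clock: 6.78
tcp_pos: [0.4998, -0.074, 0.1317]
orientation: [0.303, 0.565, 0.731, -0.234]
wrist_force: [-3.8, 7.5, 5.7]
finger_gap: 0.0178
grip_force: 60.8
```

Run:
```python
from h import *
import pickle
upd([0,0,30.7],[0,0,0])
c=imaging.read_camera('wrist'); A=restaxes(); seat=A@np.array([-.465,.228,-.0395]); Q=((cloud(c)-seat)@A)*1000
for y0 in range(-70,50,6):
    b=Q[(np.abs(Q[...,0])<4)&(Q[...,1]>=y0)&(Q[...,1]<y0+6)&(Q[...,2]>-10)&(Q[...,2]<30)]
    if len(b): print(y0,np.percentile(b[:,2],[20,50,80]).round(1),end='; ')
```

```text
cmd-meas mm [-0.3 -0.5 -0.9] ang [-0.001  0.    -0.001] clock 6.7833 F [-3.8  7.5  5.7]
-70 [6.  6.7 7.3]; -64 [6.2 6.8 7.5]; -58 [6.5 7.  7.6]; -52 [8.3 9.1 9.9]; -46 [10.  10.5 11. ]; -40 [10.8 11.3 11.8]; -34 [11.  11.5 12. ]; -28 [11.3 11.8 12.4]; -22 [11.5 12.1 12.6]; -16 [11.7 12.2 12.6]; -10 [11.7 12.2 12.8]; -4 [12.  12.6 13. ]; 2 [12.  12.6 13.1]; 8 [12.1 12.7 13.2]; 14 [12.3 12.7 13.1]; 20 [12.5 12.9 13.3]; 26 [12.6 13.1 13.5]; 32 [12.6 13.  13.6]; 38 [12.8 13.2 13.7]; 44 [12.4 12.9 13.2];
```

Contact at about 10 N along the slope normal, so it's seated. Letting go and backing off.

Emit:
apply_moves(
  rows=[
    {"xyz": [0, 0, -0.5], "turn": [0, 0, 0], "grip": 0.25},
    {"xyz": [0, 0, -0.5], "turn": [0, 0, 0], "grip": 0.4},
    {"xyz": [0, 0, -0.5], "turn": [0, 0, 0], "grip": 0.6},
    {"xyz": [0, 0, -0.5], "turn": [0, 0, 0], "grip": 0.6},
    {"xyz": [0, 0, -0.5], "turn": [0, 0, 0], "grip": 0.6},
    {"xyz": [0, 0, -15], "turn": [0, 0, 0], "grip": 0.6},
    {"xyz": [0, 0, -35], "turn": [0, 0, 0], "grip": 0.6},
    {"xyz": [0, 0, -65], "turn": [0, 0, 0], "grip": 0.6},
    {"xyz": [0, 0, -90], "turn": [0, 0, 0], "grip": 0.6},
    {"xyz": [0, 0, -90], "turn": [0, 0, 0], "grip": 0.6},
  ],
)

```text
clock: 7.67
tcp_pos: [0.4857, -0.0108, 0.198]
orientation: [0.304, 0.565, 0.731, -0.232]
wrist_force: [-0.1, 0.5, 0.0]
finger_gap: 0.051
grip_force: 0.0
```

Run:
```python
from h import *
import pickle
upd([0,0,-90],[0,0,0]); s=env.get_state(); print(s['finger_gap'])
c=imaging.read_camera('wrist'); pickle.dump((c,s),open('w5.pkl','wb'))
cv2.imwrite('pics/w5.png',c['color'])
A=restaxes(); seat=A@np.array([-.465,.228,-.0395]); Q=((cloud(c)-seat)@A)*1000
for y0 in range(-82,80,6):
    b=Q[(np.abs(Q[...,0])<14)&(Q[...,1]>=y0)&(Q[...,1]<y0+6)&(Q[...,2]>1)&(Q[...,2]<30)]
    if len(b): print(y0,np.percentile(b[:,2],[20,50,80]).round(1),b[:,0].min().round(1),b[:,0].max().round(1))
```

```text
cmd-meas mm [-2.1 -2.1 -3.5] ang [-0.005 -0.     0.001] clock 7.6667 F [-0.1  0.5  0. ]
0.05099421020879819
-82 [4.7 6.3 7.2] -6.1 6.1
-76 [4.4 6.  7. ] -7.0 6.2
-70 [4.6 6.2 7. ] -7.0 6.2
-64 [2.5 5.1 7. ] -13.6 13.8
-58 [4.3 6.8 8.8] -13.7 13.9
-52 [ 6.6  8.8 10.1] -10.4 9.9
-46 [ 7.1  9.9 11.4] -11.3 10.8
-40 [ 7.2 10.2 11.3] -11.3 10.9
-34 [ 8.  10.5 11.6] -11.3 11.0
-28 [ 7.6 10.5 12. ] -12.3 11.1
-22 [ 7.8 10.9 12. ] -12.4 11.2
-16 [ 7.7 11.  12.3] -12.4 11.3
-10 [ 8.  11.2 12.3] -12.4 11.4
-4 [ 8.3 11.1 12.6] -12.5 11.5
2 [ 8.5 11.3 12.5] -12.5 11.7
8 [ 8.5 11.3 12.5] -12.6 11.8
14 [ 7.8 11.3 12.9] -12.7 13.7
20 [ 7.5 11.1 12.7] -12.7 13.7
26 [ 7.5 11.5 12.9] -12.7 13.9
32 [ 7.7 11.4 13. ] -12.8 14.0
38 [ 7.8 11.5 12.7] -13.9 14.0
44 [ 8.  10.1 11.4] -11.9 13.2
50 [2.3 3.1 7. ] -7.2 4.9
56 [1.8 2.6 3.3] -3.5 2.3
62 [2.5 4.2 6.4] -7.4 6.2
68 [4.7 6.2 7.1] -7.4 6.2
```

View pics/w5.png

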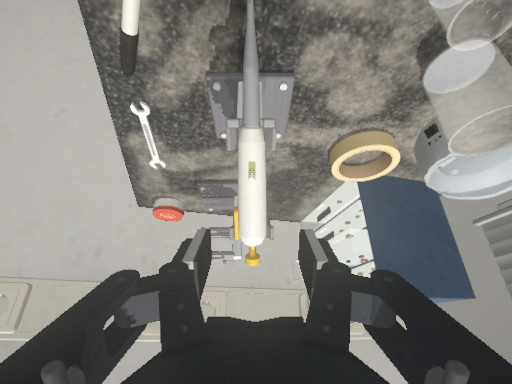

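The pipette lies in the cradle, with its shoulder near (251,128) inside the fork at about (252,121–150). I'll check the exact gap and locate the stand from the same frame.

Run:
```python
from h import *
import pickle
c,s=pickle.load(open('w5.pkl','rb')); A=restaxes(); seat=A@np.array([-.465,.228,-.0395])
g=c['color'].min(2); print('col250',[(v,int(g[v,250])) for v in range(118,140)])
print('col234',[(v,int(g[v,234])) for v in range(112,158,2)])
def onz(u,v,z):
    V=np.array(c['view']); d=A.T@(V[:3,:3].T@ray(c,u,v)); o=A.T@(campos(c)-seat); return ((o+d*(z/1000-o[2])/d[2])*1000).round(1)
for v in (125,127,128,129,130): print(v,onz(251,v,8))
for v in (118,120,122,148,150,152): print('cheek',v,onz(234,v,4))
print('body end',onz(251,244,0),onz(251,244,12))
# stand clouds
d=pickle.load(open('d0.pkl','rb')); c2,_=pickle.load(open('w2.pkl','rb'))
for n,cc in (('top',d['top']),('side',d['side'])):
    P=cloud(cc); m=(P[...,0]>.38)&(P[...,0]<.6)&(P[...,1]<-.2)&(P[...,1]>-.42)&(P[...,2]>.05)&(P[...,2]<.2)
    q=P[m]; print(n,len(q),q.min(0).round(3),q.max(0).round(3),np.percentile(q[:,2],[20,50,80,95]).round(4))
```

```text
col250 [(118, 168), (119, 170), (120, 170), (121, 172), (122, 172), (123, 171), (124, 172), (125, 170), (126, 184), (127, 167), (128, 172), (129, 208), (130, 222), (131, 225), (132, 225), (133, 226), (134, 227), (135, 228), (136, 228), (137, 228), (138, 228), (139, 229)]
col234 [(112, 88), (114, 89), (116, 90), (118, 95), (120, 162), (122, 173), (124, 176), (126, 186), (128, 133), (130, 142), (132, 141), (134, 142), (136, 143), (138, 143), (140, 144), (142, 144), (144, 145), (146, 145), (148, 151), (150, 105), (152, 110), (154, 116), (156, 127)]
125 [ -0.4 -57.5   8. ]
127 [ -0.3 -55.9   8. ]
128 [ -0.3 -55.1   8. ]
129 [ -0.3 -54.3   8. ]
130 [ -0.3 -53.5   8. ]
cheek 118 [ 13.6 -63.    4. ]
cheek 120 [ 13.7 -61.4   4. ]
cheek 122 [ 13.7 -59.8   4. ]
cheek 148 [ 14.2 -38.4   4. ]
cheek 150 [ 14.2 -36.7   4. ]
cheek 152 [ 14.3 -35.    4. ]
body end [ 0.3 54.1  0. ] [ 0.2 47.8 12. ]
top 300 [ 0.409 -0.42   0.055] [ 0.543 -0.305  0.2  ] [0.0858 0.1272 0.1315 0.1347]
side 420 [ 0.464 -0.358  0.051] [ 0.543 -0.305  0.136] [0.0842 0.1225 0.1292 0.1315]
```

Run:
```python
from h import *
A=restaxes(); plan(([.49,-.27,.30],RT(-A[:,0],[0,0,-1])))
```

```text
xyz [-251.7  -58.2  102.5] turn [-0.      0.7854  0.    ]
```

Emit:
apply_moves(
  rows=[
    {"xyz": [-28, 0, -28], "turn": [0, 0, 0], "grip": 0.6},
    {"xyz": [-56, 0, -56], "turn": [0, 0.06, 0], "grip": 0.6},
    {"xyz": [-85, -10, -40], "turn": [0, 0.15, 0], "grip": 0.6},
    {"xyz": [-115, -20, -15], "turn": [0, 0.25, 0], "grip": 0.6},
    {"xyz": [-140, -30, 12], "turn": [0, 0.35, 0], "grip": 0.6},
    {"xyz": [-165, -40, 35], "turn": [0, 0.45, 0], "grip": 0.6},
    {"xyz": [-190, -48, 55], "turn": [0, 0.55, 0], "grip": 0.6},
    {"xyz": [-215, -54, 75], "turn": [0, 0.65, 0], "grip": 0.6},
    {"xyz": [-238, -58, 92], "turn": [0, 0.74, 0], "grip": 0.6},
    {"xyz": [-252, -58, 102], "turn": [0, 0.785, 0], "grip": 0.6},
    {"xyz": [-252, -58, 102], "turn": [0, 0.785, 0], "grip": 0.6},
    {"xyz": [-252, -58, 102], "turn": [0, 0.785, 0], "grip": 0.6},
  ],
)

```text
clock: 8.72
tcp_pos: [0.4901, -0.2727, 0.2984]
orientation: [-0.001, 0.614, 0.789, -0.0]
wrist_force: [0.3, 0.9, 0.0]
finger_gap: 0.0513
grip_force: 0.0
```

Run:
```python
from h import *
import pickle
upd([-252,-58,102],[0,.785,0]); s=env.get_state(); print(s['joint_pos'].round(2))
c=imaging.read_camera('wrist'); pickle.dump((c,env.get_state()),open('w6.pkl','wb'))
cv2.imwrite('pics/w6.png',cv2.resize(c['color'],(768,576),interpolation=cv2.INTER_CUBIC))
P=cloud(c); m=(P[...,0]>.4)&(P[...,0]<.6)&(P[...,1]<-.2)&(P[...,1]>-.40)&(P[...,2]>.05)&(P[...,2]<.2); q=P[m]; np.save('standw.npy',q)
print(len(q)); h,e=np.histogram(q[:,2],bins=np.arange(.05,.16,.002)); print([(round(float(a),3),int(b)) for a,b in zip(e,h) if b>10])
```

```text
cmd-meas mm [0.1 2.9 2.2] ang [0.002 0.002 0.004] clock 8.7167 F [0.3 0.9 0. ]
[-0.65  0.28  0.16  1.46 -0.    0.67]
1847
[(0.078, 11), (0.08, 17), (0.082, 45), (0.084, 305), (0.086, 140), (0.122, 20), (0.124, 46), (0.126, 76), (0.128, 677), (0.13, 288), (0.132, 36), (0.134, 62)]
```

View pics/w6.png

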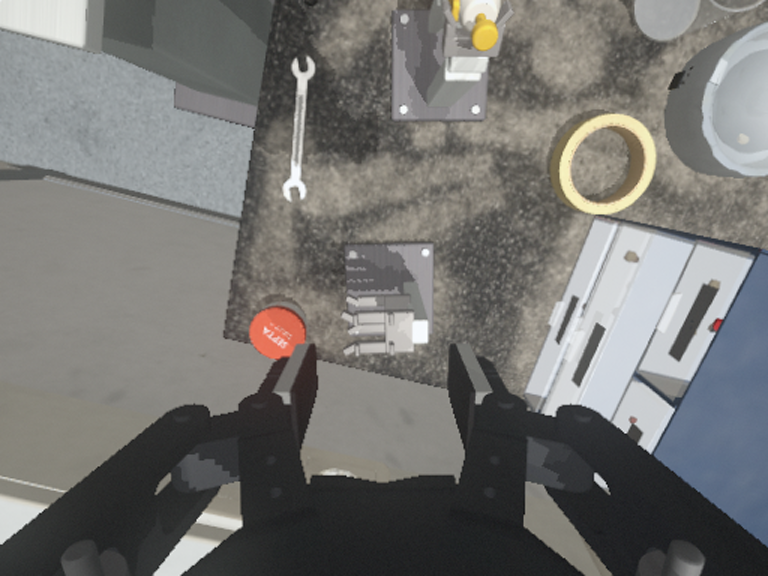

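The stand is at (385,320), with its notch opening left in the image, and a white column cap at (420,330). I'll fit the upper fork from its top-face points.

Run:
```python
from h import *
import pickle
for n in('w','w2'):
    c,_=pickle.load(open('w6.pkl','rb')); P=cloud(c)
    if n=='w2': break
    U=(P[...,0]>.42)&(P[...,0]<.57)&(P[...,1]<-.25)&(P[...,1]>-.39)
    up=P[U&(P[...,2]>.12)&(P[...,2]<.14)]; lo=P[U&(P[...,2]>.08)&(P[...,2]<.088)]
    # yaw: edge angle from screws of base unavailable -> minAreaRect
    for q in(up,lo): print(len(q),cv2.minAreaRect((q[:,:2]*1000).astype(np.float32)))
    def sc(a):
        o=np.array([np.cos(a),np.sin(a)]); t=up[:,:2]@np.array([-o[1],o[0]]); h,_=np.histogram(t*1000,bins=np.arange(t.min()*1000,t.max()*1000+1,1.)); return (h.astype(float)**2).sum()
    angs=np.radians(np.arange(-180,-140,.5)); print('sharpest',np.degrees(angs[np.argmax([sc(a) for a in angs])]))
# image edges of the plate: two screws
S=[plane(c,u/1.5,v/1.5,.011)[:2] for u,v in((426,252),)]; print(S)
a=np.radians(-165.5); o=np.array([np.cos(a),np.sin(a)]); w=np.array([-o[1],o[0]])
X=up[:,:2]@o*1000; W=up[:,:2]@w*1000; Z=up[:,2]*1000
print('X',X.min(),X.max(),'W',W.min(),W.max())
for x0 in np.arange(np.floor(X.min()),X.max(),4):
    m=(X>=x0)&(X<x0+4); ww=np.sort(W[m]); g=np.diff(ww); i=np.argmax(g) if len(g) else 0
    print(x0,m.sum(),ww[0].round(1),ww[-1].round(1),'gap',(ww[i].round(1),ww[i+1].round(1)) if len(g) else '','z',np.percentile(Z[m],[10,50,95]).round(1))
```

```text
1210 ((506.857666015625, -330.1587219238281), (73.9010009765625, 39.909061431884766), 15.513835906982422)
507 ((506.19097900390625, -329.6103210449219), (72.77666473388672, 39.14514923095703), 15.530345916748047)
sharpest -164.0
[array([ 0.5405872 , -0.27466624])]
X -445.08976230065826 -370.81355320835127 W 426.4015450701554 467.1132372004922
-446.0 46 434.3 455.9 gap (np.float64(454.3), np.float64(455.9)) z [127.1 129.1 130.5]
-442.0 58 434.2 455.5 gap (np.float64(443.0), np.float64(444.6)) z [127.8 129.5 130.6]
-438.0 54 434.3 455.8 gap (np.float64(445.9), np.float64(447.2)) z [127.3 129.6 130.7]
-434.0 75 427.0 464.5 gap (np.float64(463.0), np.float64(464.5)) z [128.3 129.6 130.8]
-430.0 87 426.4 464.2 gap (np.float64(456.9), np.float64(458.2)) z [128.8 129.6 131. ]
-426.0 85 426.9 464.5 gap (np.float64(448.3), np.float64(449.8)) z [128.5 129.7 130.9]
-422.0 93 426.8 464.6 gap (np.float64(462.6), np.float64(464.0)) z [128.4 129.6 130.8]
-418.0 105 426.9 464.8 gap (np.float64(437.6), np.float64(438.9)) z [128.5 129.8 134.5]
-414.0 98 426.9 464.8 gap (np.float64(451.5), np.float64(4
[... 198 characters left out ...]
0.6]
-402.0 51 427.2 464.4 gap (np.float64(436.2), np.float64(454.9)) z [127.4 129.3 130.5]
-398.0 52 427.4 464.0 gap (np.float64(437.9), np.float64(455.1)) z [126.9 129.4 130.8]
-394.0 60 427.8 463.8 gap (np.float64(438.0), np.float64(455.0)) z [126.9 129.6 130.9]
-390.0 52 427.9 464.1 gap (np.float64(438.0), np.float64(455.7)) z [126.6 129.3 131. ]
-386.0 64 427.9 464.4 gap (np.float64(437.3), np.float64(455.1)) z [127.4 133.7 135.7]
-382.0 39 428.4 463.9 gap (np.float64(437.6), np.float64(456.3)) z [125.7 129.6 135. ]
-378.0 43 427.9 465.7 gap (np.float64(435.3), np.float64(458.5)) z [125.7 128.9 130.6]
-374.0 23 427.2 467.1 gap (np.float64(433.2), np.float64(460.5)) z [125.1 128.5 130.3]
```

```bash
cat >> h.py <<'E'
def standT(x,y,z=0,dx=0,dy=0,dz=0):
    """pipette_mid target at offset (x,y,z) from seat; hand: grasp pt offset dy along pipette y, 45deg"""
    a=np.radians(-164.5); px=np.array([np.cos(a),np.sin(a),0]); py=np.array([0,0,1.]); pz=np.cross(px,py)
    a0=np.radians(-165.5); o=np.array([np.cos(a0),np.sin(a0)]); w=np.array([-o[1],o[0]])
    seat=np.r_[-.3985*o+.4462*w,.1855]
    tz=-(py+pz)/2**.5
    return seat+px*x+py*y+pz*z+py*(-.006)+tz*.019, RT(-px,tz), seat
def regrasp(up):
    A=restaxes(); seat=A@np.array([-.465,.228,-.0395]); g=seat+A[:,1]*(.0015-.006)
    return g+np.array([0,0,up-.019]), RT(-A[:,0],[0,0,-1])
E
python3 - <<'E'
from h import *
import pickle
print('seat',standT(0,0)[2],standT(.07,.02)[0])
d=pickle.load(open('d0.pkl','rb')); P=cloud(d['top']); m=(P[...,1]<-.12)&(P[...,1]>-.55)&(P[...,0]>.3)&(P[...,0]<.9)&(P[...,2]>.15)&(d['top']['z_map']>0); q=P[m]
print('tall',len(q),q.min(0),q.max(0)); 
for y in np.arange(-.55,-.1,.05):
    k=q[(q[:,1]>y)&(q[:,1]<y+.05)]
    if len(k): print(y.round(2),k[:,0].min().round(3),k[:,2].max().round(3))
plan(regrasp(.10),regrasp(0.0))
E
```

```text
seat [ 0.49752639 -0.33221105  0.1855    ] [ 0.43366262 -0.36386413  0.18606497]
tall 34862 [ 0.30002502 -0.48311412  0.15002674] [ 0.89998202 -0.1201562   0.84583694]
-0.5 0.3 0.846
-0.45 0.3 0.268
-0.4 0.678 0.213
-0.35 0.679 0.213
-0.3 0.677 0.213
-0.25 0.679 0.215
-0.2 0.68 0.214
-0.15 0.5 0.151
xyz [198.   58.   89.4] turn [-0.      0.0004 -0.    ]
xyz [198.   58.  189.4] turn [-0.      0.0004 -0.    ]
```

Emit:
apply_moves(
  rows=[
    {"xyz": [30, 10, 0], "turn": [0, 0, 0], "grip": 0.6},
    {"xyz": [65, 20, 15], "turn": [0, 0, 0], "grip": 0.6},
    {"xyz": [100, 30, 32], "turn": [0, 0, 0], "grip": 0.6},
    {"xyz": [135, 40, 50], "turn": [0, 0, 0], "grip": 0.6},
    {"xyz": [165, 50, 70], "turn": [0, 0, 0], "grip": 0.6},
    {"xyz": [188, 57, 85], "turn": [0, 0, 0], "grip": 0.6},
    {"xyz": [198, 58, 95], "turn": [0, 0, 0], "grip": 0.6},
    {"xyz": [198, 58, 120], "turn": [0, 0, 0], "grip": 0.6},
    {"xyz": [198, 58, 150], "turn": [0, 0, 0], "grip": 0.6},
    {"xyz": [198, 58, 175], "turn": [0, 0, 0], "grip": 0.6},
    {"xyz": [198, 58, 189], "turn": [0, 0, 0], "grip": 0.6},
    {"xyz": [198, 58, 189.4], "turn": [0, 0, 0], "grip": 0.6},
  ],
)

```text
clock: 9.77
tcp_pos: [0.4935, -0.0612, 0.1083]
orientation: [-0.002, 0.611, 0.792, -0.001]
wrist_force: [-0.9, 0.6, 0.3]
finger_gap: 0.0516
grip_force: 0.0
```

Run:
```python
from h import *
upd([198,58,189.4],[0,0,0]); s=env.get_state(); print(s['joint_pos'].round(2),s['finger_gap'])
```

```text
cmd-meas mm [ 3.2 -2.4  2.8] ang [ 0.005  0.003 -0.003] clock 9.7667 F [-0.9  0.6  0.3]
[-0.28  0.24 -0.36  0.97 -0.    1.03] 0.05158469129042721
```

Emit:
apply_moves(
  rows=[
    {"xyz": [0, 0, 0], "turn": [0, 0, 0], "grip": 0.6},
    {"xyz": [0, 0, 0], "turn": [0, 0, 0], "grip": 0.6},
    {"xyz": [0, 0, 0], "turn": [0, 0, 0], "grip": 0.35},
    {"xyz": [0, 0, 0], "turn": [0, 0, 0], "grip": 0.2},
    {"xyz": [0, 0, 0], "turn": [0, 0, 0], "grip": 0.1},
    {"xyz": [0, 0, 0], "turn": [0, 0, 0], "grip": 0},
    {"xyz": [0, 0, 0], "turn": [0, 0, 0], "grip": 0},
    {"xyz": [0, 0, 0], "turn": [0, 0, 0], "grip": 0},
    {"xyz": [0, 0, 0], "turn": [0, 0, 0], "grip": 0},
  ],
  force=60,
)

```text
clock: 10.52
tcp_pos: [0.4979, -0.0639, 0.1127]
orientation: [0.001, 0.612, 0.791, 0.0]
wrist_force: [-0.9, 1.1, 6.5]
finger_gap: 0.018
grip_force: 58.8
```

Run:
```python
from h import *
upd([0,0,0],[0,0,0]); s=env.get_state(); print(s['grip_force'],s['finger_gap'])
A=restaxes(); p,r=cmd()
lift=(p+A[:,2]*.05,r); up=(p+A[:,2]*.05+np.array([0,0,.06]),r)
T=standT(.075,.03); T2=standT(.075,.015)
plan(lift,up,T[:2],T2[:2])
```

```text
cmd-meas mm [-1.1  0.3 -1.6] ang [-0.002 -0.001 -0.   ] clock 10.5167 F [-0.9  1.1  6.5]
58.77891004085541 0.01796903896952358
xyz [ 35.3  -0.  -35.4] turn [0. 0. 0.]
xyz [ 35.3  -0.  -95.4] turn [0. 0. 0.]
xyz [-275.  -141.2  -84.9] turn [-0.0069 -0.785  -0.0165]
xyz [-275.  -141.2  -69.9] turn [-0.0069 -0.785  -0.0165]
```

Emit:
apply_moves(
  rows=[
    {"xyz": [7, 0, -7], "turn": [0, 0, 0], "grip": 0},
    {"xyz": [20, 0, -20], "turn": [0, 0, 0], "grip": 0},
    {"xyz": [35, 0, -35], "turn": [0, 0, 0], "grip": 0},
    {"xyz": [35, 0, -60], "turn": [0, 0, 0], "grip": 0},
    {"xyz": [35, -15, -90], "turn": [0, 0, 0], "grip": 0},
    {"xyz": [35, -40, -115], "turn": [0, 0, 0], "grip": 0},
    {"xyz": [35, -65, -125], "turn": [0, 0, 0], "grip": 0},
    {"xyz": [35, -80, -125], "turn": [0, 0, 0], "grip": 0},
    {"xyz": [35, -80, -125], "turn": [0, 0, 0], "grip": 0},
  ],
)

```text
clock: 11.27
tcp_pos: [0.4088, -0.0496, 0.2379]
orientation: [0.001, 0.613, 0.79, 0.0]
wrist_force: [0.7, 0.0, -1.3]
finger_gap: 0.0183
grip_force: 58.7
```

Run:
```python
from h import *
upd([35,-80,-125],[0,0,0]); s=env.get_state(); print(s['grip_force'],s['finger_gap'],s['tcp_pos'])
plan(standT(.085,.04)[:2],standT(.085,.02)[:2])
```

```text
cmd-meas mm [ 1.8 -0.1 -1.8] ang [-0.001 -0.001  0.001] clock 11.2667 F [ 0.7  0.  -1.3]
58.709383606910706 0.018323784912059465 [ 0.4087549  -0.04964151  0.23787832]
xyz [-310.2  -71.2   30.1] turn [-0.0069 -0.785  -0.0165]
xyz [-310.2  -71.2   50.1] turn [-0.0069 -0.785  -0.0165]
```

Emit:
apply_moves(
  rows=[
    {"xyz": [-25, -8, 0], "turn": [-0.0004, -0.05, -0.001], "grip": 0},
    {"xyz": [-55, -16, 0], "turn": [-0.0011, -0.13, -0.0027], "grip": 0},
    {"xyz": [-85, -24, 0], "turn": [-0.0019, -0.22, -0.0046], "grip": 0},
    {"xyz": [-118, -32, 0], "turn": [-0.0027, -0.31, -0.0065], "grip": 0},
    {"xyz": [-150, -40, 0], "turn": [-0.0035, -0.4, -0.0084], "grip": 0},
    {"xyz": [-182, -48, 0], "turn": [-0.0043, -0.49, -0.0103], "grip": 0},
    {"xyz": [-214, -56, 0], "turn": [-0.0051, -0.58, -0.0122], "grip": 0},
    {"xyz": [-246, -64, 8], "turn": [-0.0059, -0.67, -0.0141], "grip": 0},
    {"xyz": [-278, -71, 18], "turn": [-0.0065, -0.74, -0.0155], "grip": 0},
    {"xyz": [-300, -71, 26], "turn": [-0.0069, -0.785, -0.0165], "grip": 0},
    {"xyz": [-310.2, -71.2, 30.1], "turn": [-0.0069, -0.785, -0.0165], "grip": 0},
    {"xyz": [-310.2, -71.2, 30.1], "turn": [-0.0069, -0.785, -0.0165], "grip": 0},
  ],
)

```text
clock: 12.27
tcp_pos: [0.4193, -0.3682, 0.2043]
orientation: [0.303, 0.56, 0.736, -0.231]
wrist_force: [-0.3, 0.6, -1.2]
finger_gap: 0.0181
grip_force: 58.7
```

Run:
```python
from h import *
import pickle
upd([-310.2,-71.2,30.1],[-.0069,-.785,-.0165]); s=env.get_state(); print(s['joint_pos'].round(2))
D={}
for n in('wrist','side','top'): D[n]=imaging.read_camera(n); upd([0,0,0],[0,0,0])
pickle.dump(D,open('d7.pkl','wb'))
w=cv2.resize(D['wrist']['color'],(400,300)); b=cv2.resize(D['side']['color'][150:255,290:400],(314,300),interpolation=cv2.INTER_CUBIC)
cv2.imwrite('pics/c7.png',np.hstack([w,b]))
```

```text
cmd-meas mm [-0.1  0.3  1.8] ang [ 0.001  0.004 -0.   ] clock 12.2667 F [-0.3  0.6 -1.2]
[-0.63 -0.09 -0.79  0.21 -0.46  0.52]
cmd-meas mm [-0.5  0.1  0.6] ang [0.001 0.003 0.   ] clock 12.3167 F [-0.6 -0.  -0.3]
cmd-meas mm [-0.9 -0.1 -0.3] ang [-0.     0.002  0.   ] clock 12.3667 F [ 0.2 -0.3 -0.7]
cmd-meas mm [-1.2 -0.1 -1. ] ang [-0.001  0.001  0.   ] clock 12.4167 F [0.7 0.4 0. ]
```

View pics/c7.png

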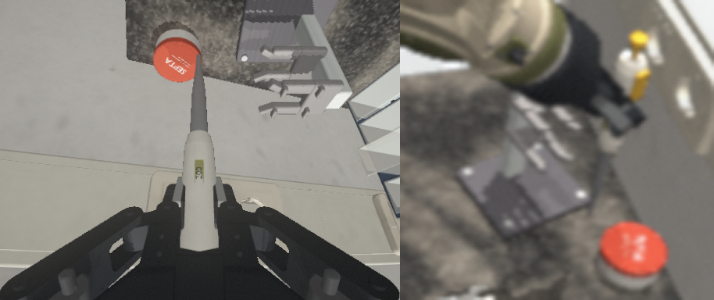

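The pipette is upright and held beside the stand, toward its open mouth. The tin is clear below it. I'll measure the pipette and fork together in this frame.

```bash
cat > ms.py <<'E'
from h import *
def meas(c,x0):
    a=np.radians(-164.5); A=np.stack([[np.cos(a),np.sin(a),0],[0,0,1.],np.cross([np.cos(a),np.sin(a),0],[0,0,1.])],1)
    seat=standT(0,0)[2]; Q=((cloud(c)-seat)@A)*1000
    r=Q[(abs(Q[...,0]-x0)<22)&(abs(Q[...,2])<25)&(Q[...,1]>-140)&(Q[...,1]<60)]
    for y0 in range(-130,30,8):
        b=r[(r[:,1]>=y0)&(r[:,1]<y0+8)]
        if len(b)>5: print('pip',y0,len(b),'x',b[:,0].min().round(1),b[:,0].max().round(1),'z',b[:,2].min().round(1),np.percentile(b[:,2],90).round(1))
    return Q,A,seat
E
python3 - <<'E'
from ms import *
import pickle
D=pickle.load(open('d7.pkl','rb')); c=D['wrist']
Q,A,seat=meas(c,85)
f=Q[(Q[...,1]>-66)&(Q[...,1]<-48)&(Q[...,0]<45)&(Q[...,0]>-60)&(abs(Q[...,2])<30)]
print('fork y med',np.percentile(f[:,1],[10,50,75,98]),'x',f[:,0].max(), 'z',f[:,2].min(),f[:,2].max())
t=f[abs(f[:,1]+56)<2.5]
for x0 in range(-40,32,5):
    b=np.sort(t[(t[:,0]>=x0)&(t[:,0]<x0+5),2])
    if len(b)>5: g=np.diff(b); i=np.argmax(g); print(x0,len(b),b[0].round(1),b[-1].round(1),'gap',b[i].round(1),b[i+1].round(1))
E
```

```text
pip -122 15 x 83.7 87.7 z -0.4 1.4
pip -114 40 x 82.9 87.6 z -0.7 2.0
pip -106 45 x 82.9 88.3 z 0.1 2.0
pip -98 57 x 82.2 89.0 z 0.1 2.8
pip -90 75 x 80.8 89.6 z -0.1 3.6
pip -82 89 x 80.1 90.3 z -0.1 4.2
pip -74 117 x 79.5 90.9 z 0.4 5.4
pip -66 147 x 78.8 91.5 z -1.1 5.6
pip -58 168 x 78.9 91.3 z 0.6 5.6
pip -50 181 x 78.4 91.9 z -1.4 6.0
pip -42 201 x 78.5 91.7 z 0.8 6.1
pip -34 227 x 77.9 92.2 z -1.3 6.1
pip -26 196 x 76.5 93.6 z 0.6 7.2
pip -18 310 x 74.7 95.3 z 0.4 9.2
pip -10 429 x 73.8 96.2 z 0.7 10.3
pip -2 487 x 73.4 96.5 z 1.2 10.5
pip 6 554 x 70.0 97.7 z -5.1 10.9
pip 14 776 x 63.1 106.5 z -5.0 10.9
pip 22 994 x 63.1 107.0 z -1.9 11.2
fork y med [-60.53210766 -55.99570602 -55.4230611  -50.76672223] x 27.52869531829083 z -20.430326688498326 19.689362985095894
-40 158 -10.2 11.1 gap -1.0 -0.2
-35 239 -18.6 18.8 gap -18.6 -17.7
-30 282 -18.5 19.3 gap -18.5 -17.7
-25 270 -17.8 19.1 gap -10.9 -10.1
-20 150 -12.9 19.4 gap 8.4 13.9
-15 322 -19.3 18.7 gap -19.3 -18.1
-10 222 -20.4 19.0 gap 6.9 8.9
-5 180 -20.3 18.6 gap -8.6 8.4
0 187 -19.6 18.8 gap -8.8 8.7
5 173 -19.8 18.6 gap -8.8 8.6
10 101 -13.3 18.9 gap -8.5 8.9
15 146 -18.9 18.6 gap -9.3 8.9
20 139 -20.1 19.4 gap -11.4 9.7
25 53 -19.0 19.2 gap -13.3 13.8
```

Run:
```python
from ms import *
import pickle
D=pickle.load(open('d7.pkl','rb')); c=D['wrist']
a=np.radians(-164.5); A=np.stack([[np.cos(a),np.sin(a),0],[0,0,1.],np.cross([np.cos(a),np.sin(a),0],[0,0,1.])],1); seat=standT(0,0)[2]
Q=((cloud(c)-seat)@A)*1000
g=c['color'].min(2); u=256
m=(abs(Q[...,0]-85)<2)&(abs(Q[...,2])<20)
for v in range(155,185,2):
    k=np.where(m[v])[0]
    if len(k): print(v,int(k.mean()),g[v,k].mean().round(),Q[v,k].mean(0).round(1), 'w', np.where((abs(Q[v,:,0]-85)<15)&(abs(Q[v,:,2])<20))[0].size)
```

```text
155 254 108.0 [ 85.  -28.9   5.7] w 21
157 254 107.0 [ 85.  -27.3   5.7] w 23
159 254 108.0 [ 85.  -25.6   6. ] w 23
161 254 108.0 [ 85.  -24.1   6. ] w 23
163 254 108.0 [ 85.  -22.7   5.9] w 23
165 254 112.0 [ 85.  -21.1   6. ] w 23
167 254 148.0 [ 85.  -18.3   8.2] w 23
169 254 153.0 [ 85.  -16.6   8.5] w 23
171 254 154.0 [ 85.  -15.    8.9] w 27
173 254 155.0 [ 85.  -13.5   9.1] w 29
175 254 155.0 [ 85.  -12.2   9. ] w 31
177 254 155.0 [ 85.  -10.6   9.3] w 31
179 254 155.0 [85.  -9.   9.8] w 33
181 254 160.0 [85.  -7.5 10.1] w 34
183 254 162.0 [85.  -6.3  9.9] w 35
```

The shoulder is 36 mm above the fork and centred within 0.5 mm of the notch. Next I lower it 24 mm, which leaves it about 7 mm above the ridges, and slide in.

Emit:
apply_moves(
  rows=[
    {"xyz": [9, 0, 9], "turn": [0, 0, 0], "grip": 0},
    {"xyz": [17, 0, 17], "turn": [0, 0, 0], "grip": 0},
    {"xyz": [17, 12, 17], "turn": [0, 0, 0], "grip": 0},
    {"xyz": [17, 30, 17], "turn": [0, 0, 0], "grip": 0},
    {"xyz": [17, 43, 17], "turn": [0, 0, 0], "grip": 0},
    {"xyz": [17, 53, 17], "turn": [0, 0, 0], "grip": 0},
    {"xyz": [17, 62, 17], "turn": [0, 0, 0], "grip": 0},
    {"xyz": [17, 70, 17], "turn": [0, 0, 0], "grip": 0},
    {"xyz": [17, 77, 17], "turn": [0, 0, 0], "grip": 0},
    {"xyz": [17, 82, 17], "turn": [0, 0, 0], "grip": 0},
    {"xyz": [17, 84.5, 17], "turn": [0, 0, 0], "grip": 0},
    {"xyz": [17, 84.5, 17], "turn": [0, 0, 0], "grip": 0},
  ],
)

```text
clock: 13.42
tcp_pos: [0.5015, -0.3453, 0.1823]
orientation: [0.305, 0.559, 0.736, -0.232]
wrist_force: [0.0, 0.2, -1.0]
finger_gap: 0.0183
grip_force: 58.7
```

Run:
```python
from ms import *
import pickle
upd([17,84.5,17],[0,0,0])
c=imaging.read_camera('wrist'); upd([0,0,0],[0,0,0]); pickle.dump(c,open('w8.pkl','wb'))
w=cv2.resize(c['color'][60:300,140:380],(500,500),interpolation=cv2.INTER_CUBIC); cv2.imwrite('pics/w8.png',w)
Q,A,seat=meas(c,0)
r=Q[(Q[...,1]>-66)&(Q[...,1]<-46)&(Q[...,0]<45)&(Q[...,0]>-60)&(abs(Q[...,2])<30)]; print('fork top',np.percentile(r[:,1],[50,98]),'x',r[:,0].max(),'z',r[:,2].min(),r[:,2].max())
```

```text
cmd-meas mm [-0.8 -0.  -0.2] ang [-0.  0. -0.] clock 13.4167 F [ 0.   0.2 -1. ]
cmd-meas mm [-0.4  0.  -0.1] ang [ 0.  0. -0.] clock 13.4667 F [-0.3 -0.6 -0.7]
pip -130 17 x -2.5 2.2 z -0.3 1.8
pip -114 71 x -21.3 21.9 z -13.6 17.6
pip -106 1950 x -22.0 21.9 z -18.9 17.9
pip -98 108 x -15.5 20.0 z 0.3 4.8
pip -90 145 x -6.5 6.1 z -1.1 5.3
pip -82 130 x -6.5 6.0 z 0.1 5.6
pip -66 639 x -21.8 22.0 z -14.0 18.5
pip -58 1895 x -22.0 22.0 z -19.1 17.7
pip -50 213 x -7.2 6.7 z 0.7 6.4
pip -42 273 x -10.6 10.0 z 0.4 8.9
pip -34 393 x -11.7 11.0 z 0.3 10.1
pip -26 477 x -11.9 11.2 z 0.5 10.5
pip -18 539 x -12.3 11.2 z 0.5 10.9
pip -10 696 x -21.1 19.8 z -5.1 11.0
pip -2 960 x -22.0 22.0 z -4.1 11.0
pip 6 1156 x -22.0 21.9 z 4.6 15.8
pip 14 1097 x -22.0 22.0 z 6.2 21.9
pip 22 966 x -12.1 10.8 z 6.3 14.6
fork top [-56.12620176 -48.77076762] x 27.73860941042631 z -21.538708026310523 20.182647618732677
```

View pics/w8.png

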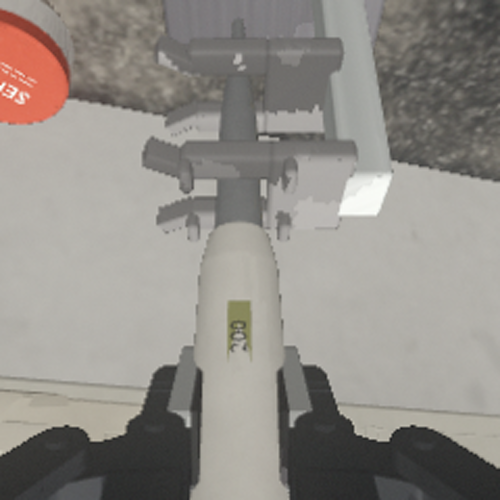

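The shaft is in both notches, and the shoulder at about (240,228) is just above and between the ridge ends at (190,230) and (285,230). Lowering onto the fork.

Emit:
apply_moves(
  rows=[
    {"xyz": [2, 0, 2], "turn": [0, 0, 0], "grip": 0},
    {"xyz": [4, 0, 4], "turn": [0, 0, 0], "grip": 0},
    {"xyz": [6, 0, 6], "turn": [0, 0, 0], "grip": 0},
    {"xyz": [7, 0, 7], "turn": [0, 0, 0], "grip": 0},
    {"xyz": [7, 0, 7], "turn": [0, 0, 0], "grip": 0},
  ],
)

```text
clock: 13.88
tcp_pos: [0.5006, -0.3453, 0.1716]
orientation: [0.304, 0.559, 0.736, -0.232]
wrist_force: [-0.1, -0.3, -0.9]
finger_gap: 0.018
grip_force: 58.7
```

Emit:
apply_moves(
  rows=[
    {"xyz": [0.5, 0, 0.5], "turn": [0, 0, 0], "grip": 0},
    {"xyz": [0.9, 0, 0.9], "turn": [0, 0, 0], "grip": 0},
    {"xyz": [0.9, 0, 0.9], "turn": [0, 0, 0], "grip": 0},
  ],
)

```text
clock: 14.13
tcp_pos: [0.5012, -0.3454, 0.1712]
orientation: [0.305, 0.559, 0.735, -0.232]
wrist_force: [0.3, -0.1, -0.9]
finger_gap: 0.0182
grip_force: 58.7
```

Emit:
apply_moves(
  rows=[
    {"xyz": [0.5, 0, 0.5], "turn": [0, 0, 0], "grip": 0},
    {"xyz": [0.8, 0, 0.8], "turn": [0, 0, 0], "grip": 0},
    {"xyz": [0.8, 0, 0.8], "turn": [0, 0, 0], "grip": 0},
  ],
)

```text
clock: 14.38
tcp_pos: [0.5012, -0.3453, 0.17]
orientation: [0.305, 0.559, 0.735, -0.232]
wrist_force: [-0.2, -0.3, -1.0]
finger_gap: 0.0185
grip_force: 58.7
```

Emit:
apply_moves(
  rows=[
    {"xyz": [0.4, 0, 0.4], "turn": [0, 0, 0], "grip": 0},
    {"xyz": [0.7, 0, 0.7], "turn": [0, 0, 0], "grip": 0},
    {"xyz": [0.7, 0, 0.7], "turn": [0, 0, 0], "grip": 0},
  ],
)

```text
clock: 14.63
tcp_pos: [0.5011, -0.3453, 0.1689]
orientation: [0.305, 0.559, 0.735, -0.232]
wrist_force: [0.1, -0.4, -1.4]
finger_gap: 0.0181
grip_force: 58.7
```

Emit:
apply_moves(
  rows=[
    {"xyz": [0.4, 0, 0.4], "turn": [0, 0, 0], "grip": 0},
    {"xyz": [0.7, 0, 0.7], "turn": [0, 0, 0], "grip": 0},
    {"xyz": [0.7, 0, 0.7], "turn": [0, 0, 0], "grip": 0},
  ],
)

```text
clock: 14.88
tcp_pos: [0.5013, -0.3456, 0.1687]
orientation: [0.305, 0.559, 0.735, -0.232]
wrist_force: [-1.9, 1.9, 3.2]
finger_gap: 0.0182
grip_force: 59.6
```

Run:
```python
from ms import *
import pickle
upd([10.1,0,10.1],[0,0,0])
c=imaging.read_camera('wrist'); Q,A,seat=meas(c,0)
g=c['color'].min(2); m=(abs(Q[...,0])<2)&(abs(Q[...,2])<20)
for v in range(155,185,2):
    k=np.where(m[v])[0]
    if len(k): print(v,int(k.mean()),g[v,k].mean().round(),Q[v,k].mean(0).round(1))
cv2.imwrite('pics/w9.png',cv2.resize(c['color'][100:220,170:330],(800,600),interpolation=cv2.INTER_CUBIC))
```

```text
cmd-meas mm [-0.6  0.3 -1. ] ang [-0.    -0.001  0.   ] clock 14.8833 F [-1.9  1.9  3.2]
pip -130 39 x -3.0 3.8 z -0.8 2.9
pip -114 79 x -21.7 22.0 z -13.0 17.7
pip -106 2004 x -22.0 22.0 z -18.7 17.9
pip -98 157 x -8.6 6.2 z -0.9 5.3
pip -90 170 x -6.2 6.7 z -0.2 5.2
pip -82 185 x -6.8 6.6 z -1.2 5.7
pip -74 19 x -3.2 4.4 z 4.5 6.2
pip -66 664 x -22.0 22.0 z -13.3 18.5
pip -58 1805 x -21.9 22.0 z -19.8 17.7
pip -50 352 x -11.4 14.9 z 0.6 9.6
pip -42 476 x -11.7 11.2 z 0.1 10.3
pip -34 514 x -12.0 11.5 z 0.4 10.4
pip -26 627 x -16.0 15.1 z -5.3 10.8
pip -18 890 x -21.9 22.0 z -5.4 10.8
pip -10 1084 x -22.0 21.9 z 1.3 12.9
pip -2 1194 x -22.0 22.0 z 6.4 20.8
pip 6 941 x -21.1 21.8 z 6.6 15.8
pip 14 1021 x -11.9 11.2 z 3.9 14.1
pip 22 693 x -12.0 11.2 z 4.1 12.2
155 254 125.0 [ -0.1 -55.9  17.2]
157 254 121.0 [ -0.1 -55.6  15.6]
159 254 125.0 [ -0.1 -55.8  13.3]
161 254 128.0 [ -0.1 -55.9  11.3]
163 254 117.0 [ -0.1 -56.2   8.8]
165 254 119.0 [ -0.1 -56.8   5.7]
167 254 158.0 [ -0.1 -54.    7.9]
169 254 163.0 [ -0.1 -52.5   7.9]
171 254 163.0 [ -0.1 -50.9   8.3]
173 254 164.0 [ -0.1 -49.4   8.4]
175 254 164.0 [ -0.1 -47.8   8.8]
177 253 164.0 [  0.2 -46.2   9.2]
179 254 165.0 [ -0.1 -44.6   9.7]
181 254 170.0 [ -0.1 -43.2   9.8]
183 254 171.0 [ -0.1 -41.8  10. ]
```

Contact at fork level. Releasing and backing away.

Emit:
apply_moves(
  rows=[
    {"xyz": [0, 0, 0], "turn": [0, 0, 0], "grip": 0.22},
    {"xyz": [0, 0, 0], "turn": [0, 0, 0], "grip": 0.3},
    {"xyz": [0, 0, 0], "turn": [0, 0, 0], "grip": 0.45},
    {"xyz": [0, 0, 0], "turn": [0, 0, 0], "grip": 0.6},
    {"xyz": [0, 0, 0], "turn": [0, 0, 0], "grip": 0.6},
    {"xyz": [0, 0, 0], "turn": [0, 0, 0], "grip": 0.6},
    {"xyz": [5, 0, -8], "turn": [0, 0, 0], "grip": 0.6},
    {"xyz": [14, 0, -20], "turn": [0, 0, 0], "grip": 0.6},
    {"xyz": [25, 0, -40], "turn": [0, 0, 0], "grip": 0.6},
    {"xyz": [30, 0, -70], "turn": [0, 0, 0], "grip": 0.6},
    {"xyz": [30, 0, -100], "turn": [0, 0, 0], "grip": 0.6},
    {"xyz": [30, 0, -100], "turn": [0, 0, 0], "grip": 0.6},
  ],
)

```text
clock: 15.93
tcp_pos: [0.477, -0.2538, 0.2214]
orientation: [0.307, 0.558, 0.736, -0.231]
wrist_force: [0.5, -0.4, 0.1]
finger_gap: 0.051
grip_force: 0.0
```

Run:
```python
from ms import *
upd([30,0,-100],[0,0,0])
c=imaging.read_camera('wrist'); s=imaging.read_camera('side'); Q,A,seat=meas(c,0)
cv2.imwrite('pics/c9.png',np.hstack([cv2.resize(c['color'],(533,400)),cv2.resize(s['color'][140:260,300:380],(267,400),interpolation=cv2.INTER_CUBIC)]))
```

```text
cmd-meas mm [-0.9 -2.9 -4.1] ang [-0.005 -0.002 -0.   ] clock 15.9333 F [ 0.5 -0.4  0.1]
pip -130 32 x -3.9 3.1 z -0.5 2.9
pip -114 57 x -21.8 21.9 z -13.6 18.5
pip -106 750 x -22.0 21.9 z -18.1 18.2
pip -98 64 x -5.9 6.2 z -2.4 5.4
pip -90 72 x -6.9 6.1 z -0.9 5.2
pip -82 75 x -6.9 6.0 z 0.5 5.7
pip -74 18 x -5.7 4.8 z 3.2 6.2
pip -66 234 x -22.0 21.3 z -13.0 18.7
pip -58 625 x -22.0 22.0 z -18.3 17.8
pip -50 128 x -11.5 10.7 z 0.3 9.7
pip -42 165 x -11.5 10.5 z 0.3 10.3
pip -34 172 x -12.1 11.5 z -1.0 10.7
pip -26 190 x -12.1 11.2 z 0.6 11.0
pip -18 194 x -12.8 12.0 z -0.4 10.9
pip -10 213 x -12.7 11.9 z 0.3 11.4
pip -2 227 x -12.5 12.6 z -1.2 11.6
pip 6 241 x -13.2 12.4 z -0.3 11.6
pip 14 282 x -13.1 15.7 z 0.8 11.7
pip 22 304 x -12.8 16.2 z 2.2 11.7
```

View pics/c9.png

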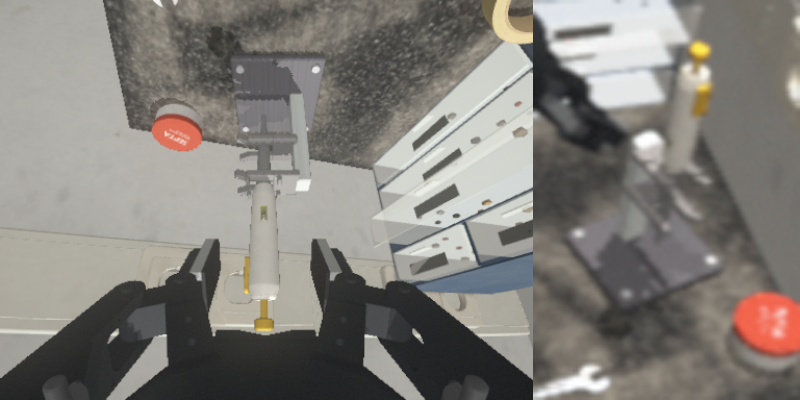

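The pipette hangs upright and free in the stand: shaft in both notches, shoulder on the fork, fingers clear. I'll back off a little more and hand in.

Emit:
apply_moves(
  rows=[
    {"xyz": [10, 0, -20], "turn": [0, 0, 0], "grip": 0.6},
    {"xyz": [15, 0, -40], "turn": [0, 0, 0], "grip": 0.6},
    {"xyz": [15, 0, -40], "turn": [0, 0, 0], "grip": 0.6},
    {"xyz": [15, 0, -40], "turn": [0, 0, 0], "grip": 0.6},
  ],
)

```text
clock: 16.37
tcp_pos: [0.4664, -0.219, 0.2348]
orientation: [0.305, 0.559, 0.736, -0.231]
wrist_force: [0.2, 0.1, 0.6]
finger_gap: 0.0514
grip_force: 0.0
```

```bash
python3 -c "
from workcell import ticket
print(ticket.hand_in())"
```

```text
the job is handed in; nothing more can be done
None
```

The pipette was laid in the sloped rest and released there (shoulder within about 1.5 mm of the fork), then regripped and hung upright in the stand with its shoulder on the upper fork; the job was handed in at about 16.4 s with the arm clear, and no verdict was returned.

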